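Clear the press, mark the kettle lids in the sprung press and tray them

TASK

Take the wooden block out of the nest of the marking press and put it in the reject tray, the one with the knobless lid. Then mark every loose kettle lid lying on the cork mat, one at a time, starting with the one furthest to the robot's left and working to the right: lay it flat, knob up, in the nest, push the press's sprung plate down until it lies level and hold it there for two seconds, then let it spring up again. Put each marked lid flat and knob up in the tray where a finished lid with a knob already lies, side by side and not stacked, leaving the lids already in the trays in their trays and the other things on the bench undisturbed.

Things in the scene. Friction and masses are not known exactly. Their poses are not given: they have to be found in the camera images.
- lid_1: a loose dark cast-iron kettle lid: flat disc 72 mm across and 12 mm thick with a round upright knob 22 mm across and 36 mm tall on its centre (48 mm tall in all), about 0.25 kg. Origin: centre of the underside; z up through the knob. The leftmost place (+y end) of the mat; may be absent.
- lid_2: a loose dark cast-iron kettle lid: flat disc 72 mm across and 12 mm thick with a round upright knob 22 mm across and 36 mm tall on its centre (48 mm tall in all), about 0.25 kg. Origin: centre of the underside; z up through the knob. The middle place of the mat; may be absent.
- lid_3: a loose dark cast-iron kettle lid: flat disc 72 mm across and 12 mm thick with a round upright knob 22 mm across and 36 mm tall on its centre (48 mm tall in all), about 0.25 kg. Origin: centre of the underside; z up through the knob. The rightmost place (-y end) of the mat; may be absent.
- finished_lid: a finished lid, the same shape and size as the loose lids, knob and all, lying from the start in one of the two trays: that tray takes the marked lids. Origin: centre of the underside.
- reject_lid: a lid without a knob (disc 72 mm across, 12 to 16 mm thick), lying from the start in the other tray, the reject tray. Origin: centre of the underside.
- tray_a: plain wooden tray fixed to the bench on the left (+y) side, 200 x 200 mm outside, walls 5 mm thick, 30 mm high, inner floor 5 mm above the bench, 190 x 190 mm. The lid already in it lies near a corner; three more fit in the other quarters, about 46 mm each way from the centre. Origin: centre of the underside; x, y along the sides.
- tray_b: plain wooden tray fixed to the bench on the right (-y) side, 200 x 200 mm outside, walls 5 mm thick, 30 mm high, inner floor 5 mm above the bench, 190 x 190 mm. The lid already in it lies near a corner; three more fit in the other quarters, about 46 mm each way from the centre. Origin: centre of the underside; x, y along the sides.
- press: marking press fixed to the bench, turned up to 0.2 rad: green base 130 (x) x 275 (y) x 20 mm. Origin: centre of the underside; z up; -x looks to the robot. Push plate at its +y side, nest at its -y side. The plate's hinge line runs along x, 4 mm to +y of the origin, 50 mm up.
- nest (a point): nest of the press: point on the base top, 20 mm above the bench, press's axes. Round it: fence 12 mm high, face 40 mm away along -y; two rails 8 mm high, inner faces 46 mm away either side in x; drawn-back ram nose 62.5 mm away along +y. Lay a lid with its centre 4 to 8 mm to +y of this point, within 8 mm in x; pushed home its centre is 4 mm to -y.
- plate (a joint): angle of the sprung push plate (rad): 0 = up at rest, tilted 0.40 rad (23 degrees) with its free +y edge raised; 0.40 = level, on its stop. Its spring brings it back up whenever it is let go. Level enough means above 0.365.
- plate_push (a point): where to push: rubber pad on top of the aluminium plate (100 x 128 mm, 6 mm thick), 23 mm from its free edge, 105 mm from the hinge. At rest about 96 mm above the bench; with the plate level 56 mm, and some 11 mm further along the press's +y. Pushing straight down takes about 3 N at first, 11 N at level.
- tin: bystander: a closed metal tin, 60 mm across, 70 mm tall, between press and left tray. Origin: centre of its underside.
- trivet: bystander: flat iron ring 90 mm across, 12 mm thick, between press and right tray. Origin: centre of its underside.
- hammer: bystander: hammer 200 mm long lying at the near left. Origin: under its middle.
- brush: bystander: brush 170 mm long lying at the near right. Origin: under its middle.
- block: wooden packing block 65 (x) x 35 (y) x 42 mm (tall), 0.1 kg, left standing in the nest of the press at the start, turned up to 0.45 rad against it; it goes in the reject tray. Origin: centre of its underside.
- ram (a joint): travel of the steel ram (m), driven by the plate: 0 = drawn back, 0.030 with the plate level. It comes out from under the hinge along the press's -y (its top 36 mm above the bench) and pushes the lid in the nest home against the fence, so a lid may be laid down up to 20 mm short of the fence. The lid is left there, free to lift out.
Mind the look-alikes: they are no part of the job. What is shaped like the lid_1 but green is not meant. Leave any green look-alike of the lid_3 alone.

How it is judged (in metres and radians):
On the way, in this order (a step that is already met when the one before it is completed fails the run):
1. the left lid lies flat and knob up in the nest, against the fence, while the plate is level (x of lid_1 in the frame of nest between -0.014 and 0.014 m and y of lid_1 in the frame of nest between -0.009 and 0.003 m and z of lid_1 in the frame of nest below 0.004 m and angle between lid_1's own z axis and vertical below 0.03 rad and z of plate_push in the frame of lid_1 below 0.0397 m), for 1.5 s.
2. the middle lid lies flat and knob up in the nest, against the fence, while the plate is level (x of lid_2 in the frame of nest between -0.014 and 0.014 m and y of lid_2 in the frame of nest between -0.009 and 0.003 m and z of lid_2 in the frame of nest below 0.004 m and angle between lid_2's own z axis and vertical below 0.03 rad and z of plate_push in the frame of lid_2 below 0.0397 m), for 1.5 s.
3. the right lid lies flat and knob up in the nest, against the fence, while the plate is level (x of lid_3 in the frame of nest between -0.014 and 0.014 m and y of lid_3 in the frame of nest between -0.009 and 0.003 m and z of lid_3 in the frame of nest below 0.004 m and angle between lid_3's own z axis and vertical below 0.03 rad and z of plate_push in the frame of lid_3 below 0.0397 m), for 1.5 s.
At the end, for the whole second after the job is handed in: every loose lid lies flat (within 0.1 rad), knob up and at rest on the floor of the tray that holds the finished lid; the finished lid and the knobless reject lie flat in their own trays; the wooden block rests in the reject tray; the press plate is up again (joint below 0.05) ((((x of finished_lid in the frame of tray_a between -0.066 and 0.066 m and y of finished_lid in the frame of tray_a between -0.066 and 0.066 m and z of finished_lid in the frame of tray_a between 0 and 0.013 m and angle between finished_lid's own z axis and vertical below 0.1 rad) and (x of reject_lid in the frame of tray_b between -0.066 and 0.066 m and y of reject_lid in the frame of tray_b between -0.066 and 0.066 m and z of reject_lid in the frame of tray_b between 0 and 0.013 m and angle between reject_lid's own z axis and vertical below 0.1 rad) and (x of block in the frame of tray_b between -0.085 and 0.085 m and y of block in the frame of tray_b between -0.085 and 0.085 m and z of block in the frame of tray_b below 0.05 m) and (x of lid_1 in the frame of tray_a between -0.066 and 0.066 m and y of lid_1 in the frame of tray_a between -0.066 and 0.066 m and z of lid_1 in the frame of tray_a between 0 and 0.013 m and angle between lid_1's own z axis and vertical below 0.1 rad) and (x of lid_2 in the frame of tray_a between -0.066 and 0.066 m and y of lid_2 in the frame of tray_a between -0.066 and 0.066 m and z of lid_2 in the frame of tray_a between 0 and 0.013 m and angle between lid_2's own z axis and vertical below 0.1 rad) and (x of lid_3 in the frame of tray_a between -0.066 and 0.066 m and y of lid_3 in the frame of tray_a between -0.066 and 0.066 m and z of lid_3 in the frame of tray_a between 0 and 0.013 m and angle between lid_3's own z axis and vertical below 0.1 rad)) or ((x of finished_lid in the frame of tray_b between -0.066 and 0.066 m and y of finished_lid in the frame of tray_b between -0.066 and 0.066 m and z of finished_lid in the frame of tray_b between 0 and 0.013 m and angle between finished_lid's own z axis and vertical below 0.1 rad) and (x of reject_lid in the frame of tray_a between -0.066 and 0.066 m and y of reject_lid in the frame of tray_a between -0.066 and 0.066 m and z of reject_lid in the frame of tray_a between 0 and 0.013 m and angle between reject_lid's own z axis and vertical below 0.1 rad) and (x of block in the frame of tray_a between -0.085 and 0.085 m and y of block in the frame of tray_a between -0.085 and 0.085 m and z of block in the frame of tray_a below 0.05 m) and (x of lid_1 in the frame of tray_b between -0.066 and 0.066 m and y of lid_1 in the frame of tray_b between -0.066 and 0.066 m and z of lid_1 in the frame of tray_b between 0 and 0.013 m and angle between lid_1's own z axis and vertical below 0.1 rad) and (x of lid_2 in the frame of tray_b between -0.066 and 0.066 m and y of lid_2 in the frame of tray_b between -0.066 and 0.066 m and z of lid_2 in the frame of tray_b between 0 and 0.013 m and angle between lid_2's own z axis and vertical below 0.1 rad) and (x of lid_3 in the frame of tray_b between -0.066 and 0.066 m and y of lid_3 in the frame of tray_b between -0.066 and 0.066 m and z of lid_3 in the frame of tray_b between 0 and 0.013 m and angle between lid_3's own z axis and vertical below 0.1 rad))) and value of joint plate below 0.05 rad and linear speed of each of block, lid_1, lid_2, lid_3 below 0.02 m/s); the robot touches nothing.
It fails at once if the tin knocked more than 60 mm from its place (distance of tin from where it was at the start of the episode above 0.06 m).
It fails at once if the iron ring knocked more than 60 mm from its place (distance of trivet from where it was at the start of the episode above 0.06 m).
It fails at once if the hammer knocked more than 60 mm from its place (distance of hammer from where it was at the start of the episode above 0.06 m).
It fails at once if the brush knocked more than 60 mm from its place (distance of brush from where it was at the start of the episode above 0.06 m).
Of lid_1, lid_2, lid_3 only 2 to 3 are there at a start; the rules pass over those that are not, and their reading is None.
At some moment in a run one of lid_1, lid_2, lid_3 may be knocked a few centimetres aside while the robot is not near it.
Once in a run the grip may slacken for a moment while it holds something.
It also fails if it takes over 210 s, if anything falls off the work surface, if the arm or the gripper's body presses on something with over 40 N, if the wrist force passes 120 N, or if a joint passes its speed limit or range.

ROBOT

A 6-joint arm with a two-finger parallel gripper is mounted at the origin on the work surface. World frame = base frame: x ahead of the robot, y to its left, z up, the work surface at z = 0. Lengths are in m, angles in degrees, forces in N, time in s.
With the tool pointing down it reaches from about 0.4 to 0.825 m from the base axis. Payload 7 kg.
Tool frame: the origin (TCP) lies at the very end of the fingers, on their centre line; the grasp point (between the pads) lies 19 mm behind it; z points along the fingers, y is the line along which they close (so a half turn about z gives the same grasp; the last joint's range is limited). The gripper opens to 88 mm and grips with 3 to 60 N. Pads are 19 mm wide; open, the fingers measure 130 mm over their backs; the gripper's body (78 mm by 193 mm) begins 47 mm behind the grasp point.
Start: joints at [-56.201, 20.546, 0.682, 0, -70.136, -16.507], TCP at [0.201, -0.644, 0.227] pointing down, gripper open.
Joint ranges: [-176.03, 176.03], [-82.01, 121.73], [-58.28, 71.71], [-173.87, 95.51], [-174.79, -0.11], [-173.66, 173.66]. Speed limits (degrees/s): [136.94, 136.94, 172.46, 180, 180, 180].

INTERFACE

Orientations are given as [roll, pitch, yaw] about the fixed x, y, z axes, in that order (R = Rz(yaw) Ry(pitch) Rx(roll)).
In Python, from plant import ctrl gives the robot as it stands.
- The arm moves only by the tool carry_out, never from a script. Its argument "deltas" is a list that holds one entry, the list of rows, each a list of 5 numbers: the shift along the tool's x, y, z scaled (see below), then the turn about the tool's z scaled (see below), then the opening, from -1 (shut) to 1 (fully open). A call has 1 to 5 rows; each row is the pose to reach, as a shift and turn from the pose commanded when the call began, along the tool's axes at that moment, turning the shorter way round; what a row does not reach only later rows make up. The controller multiplies each number of a shift by 20 cm and each number of a turn by 2 pi rad. A row lasts 1/10 s, in which the tool goes at most 50 mm and 8.59 degrees, less where a joint would pass 70% of its speed; a pose out of reach is approached as far as the arm can. A call with a number of a shift or a turn outside -1 to 1 is refused whole. A call with a gripper value outside its range is refused whole. The fingers move at their own pace and stop on an object; the grip force is fixed at half the most. Time passes only in rows, so rows that repeat a pose let the fingers close. It gives the time, the measured TCP pose, the force, the opening and the grip force at its end, in the units of the state.
- ctrl.get_obs(): the state, without advancing time (a new reading comes with each control period).
- ctrl.snapshot(name): name is "scene" or "top"; returns a dict with "color" (384x512x3 uint8, red, green, blue), "camera_matrix" (3x3 intrinsics, pixels), "R" (3x3) and "t" (3): a world point X has camera coordinates R X + t. Camera axes: x right, y down, z forward; pixel columns grow to the right and rows downward; lengths in m; the calibration is good to about 2 mm. A picture is of the moment at which its call begins. There is no depth.
- ctrl.close_job(): hands the job in; it is judged then, once.
Trained networks look in a picture, given as the dict that the camera call returned (one of the last four; its "shot" number tells which), for a name from the list of things; names that differ only in an ending like _2 or _b are one class to them, and where a whole thing is asked for, a point or a joint stands for the part that bears it (a point fixed in the world has none). Each returns a list of dicts, best first, with "p" (0 to 1); they miss things now and then, are a little off and sometimes report something else, mostly with a low value. They report only what shows in the picture. A call takes as long as a camera call. They do not tell look-alikes from the thing itself.
- ctrl.search_frame(picture, name): "centre" ([column, row] in pixels, amid what is visible of it).
- ctrl.silhouettes(picture, name): "mask" (384x512 bool, what is visible of it) and "centre" ([column, row] in pixels, amid what is visible of it).
- ctrl.spot_point(picture, name): "centre" ([column, row] in pixels: a listed point, or the origin of a listed thing).
The state is a dict: "clock": time; "joint_pos": joint angles; "qvel": joint speeds; "tau": joint torques, N m; "tool_pos": TCP position; "orientation": TCP orientation; "force": force on the tool from outside, world axes, zero at the start; "moment": the same for the moment, N m; "opening": finger opening in m; "gripper_force": force on a finger pad.
Only numpy, scipy, OpenCV 4.12 (cv2) and the standard library are available. Lean on these libraries where they do the work, as an engineer would, in place of code of your own. Each camera call takes 0.05 s, during which the arm holds its last target. There are 200 camera calls.

## Working session

There is one attempt and no reset: what is moved stays moved. The work goes in short steps, Python scripts to look and compute and a tool call to move; the robot and the scene stay as the last step left them, time stands still between calls to the robot, and variables do not carry over. Pictures are saved under pics/ and viewed, at most 14 in all, crops included, and the job is handed in when it is done.

Besides the shell and the picture viewer there is one more tool, called after "Request:" by a JSON object that holds its "fn" and its "kwargs". carry_out: Moves the arm, as the interface text tells. Its arguments: {"type":"object","properties":{"deltas":{"type":"array"}},"required":["deltas"]}

```bash
mkdir -p pics; ls
cat > h.py <<'E'
import numpy as np, cv2
from plant import ctrl
def snap(n,save=None):
    p=ctrl.snapshot(n)
    if save: cv2.imwrite('pics/'+save,p['color'][:,:,::-1])
    return p
def world(p,uv,z):
    K,R,t=[np.array(p[k],float) for k in('camera_matrix','R','t')]
    d=R.T@np.linalg.inv(K)@np.array([uv[0],uv[1],1.]); c=-R.T@t
    return c+d*(z-c[2])/d[2]
def pix(p,X):
    K,R,t=[np.array(p[k],float) for k in('camera_matrix','R','t')]
    q=K@(R@np.array(X,float)+t); return q[:2]/q[2]
E
python3 - <<'E'
from h import *
print(ctrl.get_obs())
for n in('top','scene'):
    p=snap(n,n+'0.png'); print(n,'cam',-np.array(p['R']).T@np.array(p['t']))
    for k,z in (('lid_1',0),('finished_lid',.005),('reject_lid',.005),('tray_a',0),('press',0),('nest',.02),('plate_push',.096),('tin',0),('trivet',0),('hammer',0),('brush',0),('block',.02)):
        for d in ctrl.spot_point(p,k)[:6]:
            print(n,k,round(float(d['p']),2),np.round(d['centre'],1),np.round(world(p,d['centre'],z),4)[:2])
E
```

```text
pics
{'clock': 0.0, 'joint_pos': array([-5.62005287e+01,  2.05922121e+01,  6.35288366e-01, -1.95172250e-02,
       -7.01342108e+01, -1.65057576e+01]), 'qvel': array([ 0.10914507,  0.01918943, -0.09764698, -0.07459669, -0.08630007,
       -0.11189008]), 'tau': array([-1.25665880e-03, -5.82719100e+01,  2.93058980e+01,  6.99707687e+00,
        7.01944882e-03, -2.02169063e-04]), 'tool_pos': array([ 0.20048405, -0.6440532 ,  0.2256273 ]), 'orientation': array([ 1.79907408e+02, -8.30345659e-03, -1.62712927e+02]), 'force': array([-0.22916697, -0.30298128,  0.38662143]), 'moment': array([-0.02648574,  0.07748524,  0.01385582]), 'gripper_force': 0.0, 'opening': 0.08763230309643671}
top cam [ 0.26939672 -0.064349    1.83660023]
top lid_1 0.84 [277.  207.4] [ 0.3983 -0.0959]
top lid_1 0.79 [206.5 186.9] [0.48   0.1677]
top lid_1 0.77 [136.7 229.9] [0.3233 0.4284]
top lid_1 0.76 [243.  191.6] [0.4599 0.0307]
top lid_1 0.54 [402.3 227.1] [ 0.3168 -0.5612]
top lid_1 0.24 [330.4 240.3] [ 0.2725 -0.292 ]
top finished_lid 0.83 [145.5 168.6] [0.5528 0.3966]
top reject_lid 0.71 [353.  155.6] [ 0.5889 -
[... 1018 characters left out ...]
 [219.6 284.4] [ 0.5414 -0.3618]
scene tray_a 0.65 [331.5 167.5] [0.5173 0.3414]
scene tray_a 0.38 [333.8 184.9] [0.5806 0.2393]
scene press 0.61 [309.3 222.2] [0.6124 0.0037]
scene nest 0.87 [299.9 225. ] [ 0.6049 -0.0454]
scene plate_push 0.81 [328.9 184.2] [0.6185 0.1094]
scene tin 0.74 [172.3 233.2] [ 0.2797 -0.2992]
scene tin 0.5 [345.5 194.3] [0.6424 0.2115]
scene tin 0.16 [303.3 183.6] [0.4822 0.1799]
scene trivet 0.9 [284.4 270.4] [ 0.6592 -0.2156]
scene hammer 0.81 [267.7 150.4] [0.2258 0.3031]
scene hammer 0.39 [309.9 219.4] [0.6069 0.0169]
scene brush 0.8 [170.6 235.4] [ 0.283  -0.3094]
scene brush 0.17 [330.8 165.5] [0.508  0.3531]
scene block 0.81 [295.8 228.2] [ 0.6023 -0.0657]
```

Run:
```python
import cv2
a=cv2.imread('pics/top0.png')[110:280,110:430]
cv2.imwrite('pics/top0c.png',cv2.resize(a,None,fx=2.5,fy=2.5,interpolation=cv2.INTER_CUBIC))
a=cv2.imread('pics/scene0.png')[120:340,90:400]
cv2.imwrite('pics/scene0c.png',cv2.resize(a,None,fx=2.5,fy=2.5,interpolation=cv2.INTER_CUBIC))
```

```text
(no output)
```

View pics/top0c.png

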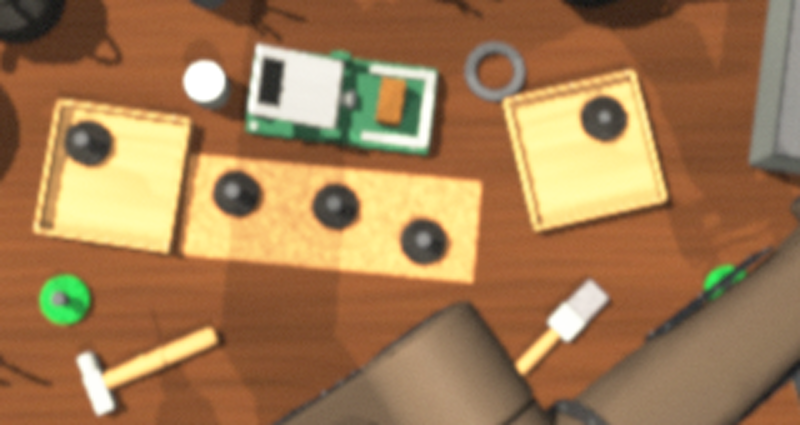

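View pics/scene0c.png

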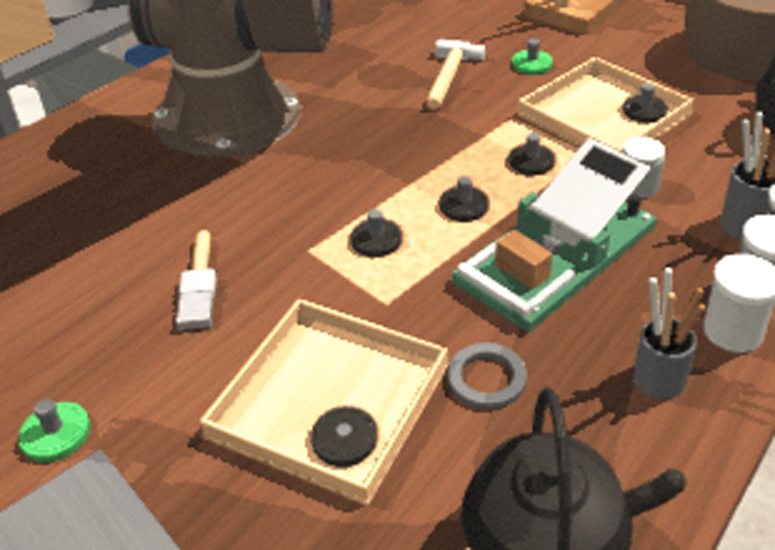

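The mat has three dark lids, at top-crop pixels (237,193), (335,206) and (423,241). The finished lid is in the left tray and the knobless reject is in the right one. The green look-alikes are outside the mat. Next I'll refine the poses by fitting silhouettes in both views.

```bash
cat > fit.py <<'E'
from h import *
from scipy.optimize import minimize
def box(lx,ly,z0,z1,cx=0,cy=0): return np.array([[cx+a*lx/2,cy+b*ly/2,z] for a in(-1,1) for b in(-1,1) for z in(z0,z1)])
def cyl(r,z0,z1): return np.array([[r*np.cos(a),r*np.sin(a),z] for a in np.linspace(0,6.283,32) for z in(z0,z1)])
c,s=np.cos(.4),np.sin(.4)
plate=np.array([[x,.004+l*c-h*s,.05+l*s+h*c] for x in(-.05,.05) for l in(0,.128) for h in(0,.006)])
M={'lid':[cyl(.036,0,.012),cyl(.011,0,.048)],'tray':[box(.2,.2,0,.03)],'press':[box(.13,.275,0,.02),plate,box(.1,.02,.02,.055)],'block':[box(.065,.035,0,.042)]}
S=4
def render(p,parts,q,z):
    im=np.zeros((384*S,512*S),np.uint8); a=q[2]; R=np.array([[np.cos(a),-np.sin(a),0],[np.sin(a),np.cos(a),0],[0,0,1]])
    for P in parts:
        W=P@R.T+[q[0],q[1],z]; uv=np.array([pix(p,w) for w in W])
        h=cv2.convexHull(((uv+.5)*S*16).astype(np.int32)); cv2.fillConvexPoly(im,h,255,shift=4)
    return cv2.resize(im,(512,384),interpolation=cv2.INTER_AREA)/255.
def fit(pm,model,q0,z,yaw=True):
    f=lambda v:sum(np.abs(render(p,M[model],[v[0]/100,v[1]/100,(v[2]/10 if yaw else 0)],z)-m).sum()/max(m.sum(),1) for p,m in pm)
    v0=[q0[0]*100,q0[1]*100]+([q0[2]*10] if yaw else [])
    n=len(v0); sim=np.vstack([v0]+[np.array(v0)+np.eye(n)[i]*1.0 for i in range(n)])
    r=minimize(f,v0,method='Nelder-Mead',options=dict(initial_simplex=sim,xatol=.02,fatol=1e-4,maxfev=150))
    return np.array([r.x[0]/100,r.x[1]/100]+([r.x[2]/10] if yaw else [])),r.fun
def mask(p,name,q,z):
    u=pix(p,[q[0],q[1],z]); b=None
    for d in ctrl.silhouettes(p,name):
        e=np.linalg.norm(np.array(d['centre'])-u)
        if e<15 and d['p']>.2 and (b is None or e<b[0]): b=(e,d['mask'])
    return None if b is None else b[1].astype(float)
def measure(ps,model,name,q0,z,yaw=True):
    pm=[(p,m) for p in ps for m in[mask(p,name,q0,z+.02)] if m is not None]
    out=[np.round(np.r_[fit([x],model,q0,z,yaw)],4) if 0 else np.round(fit([x],model,q0,z,yaw)[0],4) for x in pm]
    q,f=fit(pm,model,q0,z,yaw); print(name,np.round(q,4),'err',round(f/len(pm),3),'each',[list(o) for o in out]); return q
E
time python3 - <<'E'
from fit import *
ps=[snap('top'),snap('scene')]
measure(ps,'press','press',[.61,.015,-.15],0)
measure(ps,'block','block',[.606,-.058,-.15],.02)
measure(ps,'tray','tray_a',[.505,.35,-.12],0)
measure(ps,'tray','tray_b',[.535,-.345,.2],0)
for q in ([.48,.165],[.46,.03],[.4,-.097]): measure(ps,'lid','lid_1',q,.003,False)
measure(ps,'lid','finished_lid',[.556,.395],.005,False)
E
```

```text
press [ 0.6165  0.0162 -0.1293] err 0.176 each [[np.float64(0.6156), np.float64(0.0153), np.float64(-0.1331)], [np.float64(0.617), np.float64(0.0162), np.float64(-0.1259)]]
block [ 0.6079 -0.058  -0.2493] err 0.121 each [[np.float64(0.6071), np.float64(-0.0577), np.float64(-0.234)], [np.float64(0.6096), np.float64(-0.0594), np.float64(-0.2925)]]
tray_a [ 0.506   0.3569 -0.1671] err 0.132 each [[np.float64(0.506), np.float64(0.3569), np.float64(-0.1671)]]
tray_b [ 0.5337 -0.3441  0.2025] err 0.153 each [[np.float64(0.5323), np.float64(-0.3436), np.float64(0.2028)], [np.float64(0.5364), np.float64(-0.345), np.float64(0.2162)]]
lid_1 [0.4796 0.175 ] err 0.141 each [[np.float64(0.4791), np.float64(0.1765)], [np.float64(0.4809), np.float64(0.1713)]]
lid_1 [0.4582 0.0269] err 0.141 each [[np.float64(0.4577), np.float64(0.027)], [np.float64(0.4612), np.float64(0.0245)]]
lid_1 [ 0.4023 -0.1022] err 0.126 each [[np.float64(0.4007), np.float64(-0.1014)], [np.float64(0.4048), np.float64(-0.1056)]]
finished_lid [0.5583 0.397 ] err 0.089 each [[np.float64(0.5584), np.float64(0.3982)], [np.float64(0.5591), np.float64(0.3946)]]
real	0m6.076s
user	0m4.920s
sys	0m0.938s
```

Request:
{"fn": "carry_out", "kwargs": {"deltas": [[[0, 0, 0, -0.1, 1], [0, 0, 0, -0.1, 1], [0, 0, 0, -0.1, 1], [0, 0, 0, -0.1, 1], [0, 0, 0, -0.1, 1]]]}}

```text
clock: 2.7
tool_pos: [0.2006, -0.6445, 0.2266]
orientation: [180.0, -0.0, -126.5]
force: [0.1, 0.3, -0.4]
opening: 0.0881
gripper_force: 0.0
```

Request:
{"fn": "carry_out", "kwargs": {"deltas": [[[0, 0, 0, -0.102, 1], [0, 0, 0, -0.102, 1], [0, 0, 0, -0.102, 1], [0, 0, 0, -0.102, 1], [0, 0, 0, -0.102, 1]]]}}

```text
clock: 3.2
tool_pos: [0.2006, -0.6445, 0.2265]
orientation: [180.0, 0.0, -89.9]
force: [-0.8, -0.9, 0.3]
opening: 0.0875
gripper_force: 0.0
```

Run:
```python
from h import *
o=ctrl.get_obs(); print(o['tool_pos'],o['orientation'],o['joint_pos'])
p=ctrl.snapshot('top')
# nest check: project expected rail/fence inner faces, sample whiteness profile along press axes through nest
a=-.13;X=np.array([np.cos(a),np.sin(a),0]);Y=np.array([-np.sin(a),np.cos(a),0]);O=np.array([.6165,.0162,0])
g=p['color'].astype(np.float32)
def samp(P):
    u=pix(p,P).astype(np.float32); return cv2.remap(g[:,:,0],u[None,:1],u[None,1:],cv2.INTER_LINEAR)[0,0]
for nm,f in(('fence',lambda s:np.mean([samp(O+X*x-Y*s+[0,0,.032]) for x in(-.03,-.01,.01,.03)])),('rail+',lambda s:np.mean([samp(O+X*s-Y*y+[0,0,.028]) for y in(.05,.065,.09,.1)])),('rail-',lambda s:np.mean([samp(O-X*s-Y*y+[0,0,.028]) for y in(.05,.065,.09,.1)]))):
    print(nm,[(int(1000*s),int(f(s))) for s in(np.arange(.1,.146,.003) if nm=='fence' else np.arange(.034,.07,.003))])
```

```text
[ 0.20061071 -0.64446445  0.22652904] [ 1.79997590e+02  3.68838693e-03 -8.98816606e+01] [-5.62007635e+01  2.05486797e+01  6.81186675e-01 -4.27225802e-05
 -7.01369126e+01  5.63191176e+01]
fence [(100, 61), (103, 61), (106, 62), (109, 63), (112, 65), (115, 79), (118, 117), (121, 181), (124, 232), (127, 248), (130, 249), (133, 236), (136, 194), (139, 132), (142, 95), (145, 84)]
rail+ [(34, 147), (37, 142), (40, 147), (43, 176), (46, 214), (49, 233), (52, 231), (55, 206), (58, 167), (61, 135), (64, 128), (67, 132), (70, 134)]
rail- [(34, 75), (37, 82), (40, 105), (43, 149), (46, 204), (49, 235), (52, 242), (55, 234), (58, 202), (61, 150), (64, 108), (67, 89), (70, 90)]
```

Request:
{"fn": "carry_out", "kwargs": {"deltas": [[[-0.977, -0.68, 0, 0, 1], [-0.977, -0.68, 0, 0, 1], [-0.977, -0.68, 0, 0, 1], [-0.977, -0.68, 0, 0, 1], [-0.977, -0.68, 0, 0, 1]]]}}

```text
clock: 3.75
tool_pos: [0.3377, -0.447, 0.2269]
orientation: [-180.0, -0.0, -90.2]
force: [0.7, -0.8, -0.8]
opening: 0.0874
gripper_force: 0.0
```

Request:
{"fn": "carry_out", "kwargs": {"deltas": [[[-0.977, -0.68, 0, 0, 1], [-0.977, -0.68, 0, 0, 1], [-0.977, -0.68, 0, 0, 1], [-0.977, -0.68, 0, 0, 1], [-0.977, -0.68, 0, 0, 1]]]}}

```text
clock: 4.25
tool_pos: [0.4738, -0.2513, 0.227]
orientation: [-179.9, -0.0, -90.2]
force: [1.1, -0.5, 0.2]
opening: 0.0879
gripper_force: 0.0
```

Request:
{"fn": "carry_out", "kwargs": {"deltas": [[[-0.977, -0.68, 0, 0.039, 1], [-0.977, -0.68, 0, 0.039, 1], [-0.977, -0.68, 0, 0.039, 1], [-0.977, -0.68, 0, 0.039, 1], [-0.977, -0.68, 0, 0.039, 1]]]}}

```text
clock: 4.75
tool_pos: [0.6097, -0.0558, 0.2267]
orientation: [-180.0, 0.0, -104.2]
force: [1.4, -1.8, -0.3]
opening: 0.0876
gripper_force: 0.0
```

Request:
{"fn": "carry_out", "kwargs": {"deltas": [[[0, 0, 0.58, 0, 1], [0, 0, 0.58, 0, 1], [0, 0, 0.58, 0, 1], [0, 0, 0.58, 0, 1], [0, 0, 0.58, 0, 1]]]}}

```text
clock: 5.25
tool_pos: [0.6092, -0.0583, 0.1114]
orientation: [-180.0, -0.0, -104.1]
force: [-0.5, 0.1, 0.6]
opening: 0.0875
gripper_force: 0.0
```

Request:
{"fn": "carry_out", "kwargs": {"deltas": [[[0, 0, 0.387, 0, 1], [0, 0, 0.387, 0, 1], [0, 0, 0.387, 0, 1], [0, 0, 0.387, 0, 1], [0, 0, 0.387, 0, 1]]]}}

```text
clock: 5.75
tool_pos: [0.6106, -0.058, 0.036]
orientation: [-179.8, 0.1, -104.0]
force: [-0.1, -0.5, 1.0]
opening: 0.0873
gripper_force: 0.0
```

Request:
{"fn": "carry_out", "kwargs": {"deltas": [[[0, 0, 0, 0, 0], [0, 0, 0, 0, 0], [0, 0, 0, 0, 0], [0, 0, 0, 0, 0], [0, 0, 0, 0, 0]]]}}

```text
clock: 6.25
tool_pos: [0.6088, -0.0582, 0.0338]
orientation: [-180.0, 0.0, -104.0]
force: [-2.0, 0.8, 5.5]
opening: 0.0656
gripper_force: 29.4
```

Request:
{"fn": "carry_out", "kwargs": {"deltas": [[[0, 0, 0, 0, 0], [0, 0, -0.63, 0, 0], [0, 0, -0.63, 0, 0], [0, 0, -0.63, 0, 0], [0, 0, -0.63, 0, 0]]]}}

```text
clock: 6.75
tool_pos: [0.611, -0.058, 0.164]
orientation: [-179.6, 0.2, -104.0]
force: [-0.6, 0.1, -1.2]
opening: 0.0653
gripper_force: 29.4
```

Request:
{"fn": "carry_out", "kwargs": {"deltas": [[[0.66, 0.103, 0, 0, 0], [0.66, 0.103, 0, 0, 0], [0.66, 0.103, 0, 0, 0], [0.66, 0.103, 0, 0, 0], [0.66, 0.103, 0, 0, 0]]]}}

```text
clock: 7.25
tool_pos: [0.5557, -0.182, 0.1583]
orientation: [179.9, -0.0, -104.1]
force: [-1.0, 0.0, -0.4]
opening: 0.0656
gripper_force: 29.4
```

Request:
{"fn": "carry_out", "kwargs": {"deltas": [[[0.66, 0.103, 0, -0.039, 0], [0.66, 0.103, 0, -0.039, 0], [0.66, 0.103, 0, -0.039, 0], [0.66, 0.103, 0, -0.039, 0], [0.66, 0.103, 0, -0.039, 0]]]}}

```text
clock: 7.75
tool_pos: [0.5045, -0.3042, 0.1585]
orientation: [180.0, 0.0, -90.1]
force: [-0.3, -0.3, -1.2]
opening: 0.0654
gripper_force: 29.4
```

Request:
{"fn": "carry_out", "kwargs": {"deltas": [[[0, 0, 0.55, 0, 0], [0, 0, 0.55, 0, 0], [0, 0, 0.55, 0, 0], [0, 0, 0.55, 0, 0], [0, 0, 0.55, 0, 0]]]}}

```text
clock: 8.25
tool_pos: [0.5064, -0.3042, 0.051]
orientation: [-179.9, -0.1, -89.9]
force: [-0.3, 0.7, 0.1]
opening: 0.0658
gripper_force: 29.4
```

Request:
{"fn": "carry_out", "kwargs": {"deltas": [[[0, 0, 0.07, 0, 0], [0, 0, 0.135, 0, 0], [0, 0, 0.135, 0, 0], [0, 0, 0.135, 0, 0], [0, 0, 0.135, 0, 0.75]]]}}

```text
clock: 8.75
tool_pos: [0.5052, -0.3046, 0.0232]
orientation: [-179.9, -0.0, -90.0]
force: [0.3, -0.1, 0.6]
opening: 0.0695
gripper_force: 0.0
```

Request:
{"fn": "carry_out", "kwargs": {"deltas": [[[0, 0, 0, 0, 0.75], [0, 0, 0, 0, 0.75], [0, 0, -0.7, 0, 0.75], [0, 0, -0.7, 0, 0.75], [0, 0, -0.7, 0, 0.75]]]}}

```text
clock: 9.25
tool_pos: [0.5049, -0.3047, 0.1652]
orientation: [-179.9, -0.1, -90.0]
force: [1.0, -0.2, -0.8]
opening: 0.0765
gripper_force: 0.0
```

Run:
```python
from fit import *
o=ctrl.get_obs(); print(o['clock'],o['tool_pos'],o['orientation'])
ps=[snap('top','t1.png'),snap('scene','s1.png')]
for q in ([.48,.175],[.46,.027],[.4,-.102]): measure(ps,'lid','lid_1',q,.003,False)
print([(np.round(world(ps[0],d['centre'],.005),3),round(float(d['p']),2)) for d in ctrl.spot_point(ps[0],'block')])
```

```text
9.25 [ 0.50494395 -0.30465605  0.16519061] [-1.79904986e+02 -5.40978092e-02 -8.99703904e+01]
lid_1 [0.48   0.1749] err 0.161 each [[np.float64(0.4777), np.float64(0.1777)], [np.float64(0.4832), np.float64(0.1711)]]
lid_1 [0.4581 0.027 ] err 0.115 each [[np.float64(0.4573), np.float64(0.0277)], [np.float64(0.4612), np.float64(0.0229)]]
lid_1 [ 0.4151 -0.1057] err 2.787 each [[np.float64(0.4151), np.float64(-0.1057)]]
[(array([ 0.507, -0.297,  0.005]), 0.44)]
```

Request:
{"fn": "carry_out", "kwargs": {"deltas": [[[-0.8, 0.042, 0, 0, 0.3], [-0.8, 0.042, 0, 0, 0.3], [-0.8, 0.042, 0, 0, 0.3], [-0.8, 0.042, 0, 0, 0.3], [-0.8, 0.042, 0, 0, 0.3]]]}}

```text
clock: 10.2
tool_pos: [0.496, -0.1427, 0.1618]
orientation: [180.0, -0.0, -89.8]
force: [-0.5, 0.1, -0.5]
opening: 0.0569
gripper_force: 0.0
```

Request:
{"fn": "carry_out", "kwargs": {"deltas": [[[-0.8, 0.042, 0, 0, 0.3], [-0.8, 0.042, 0, 0, 0.3], [-0.8, 0.042, 0, 0, 0.3], [-0.8, 0.042, 0, 0, 0.3], [-0.8, 0.042, 0, 0, 0.3]]]}}

```text
clock: 10.7
tool_pos: [0.4879, 0.0164, 0.1618]
orientation: [180.0, -0.0, -89.9]
force: [-0.5, -0.1, 0.4]
opening: 0.0566
gripper_force: 0.0
```

Request:
{"fn": "carry_out", "kwargs": {"deltas": [[[-0.8, 0.042, 0, 0, 0.3], [-0.8, 0.042, 0, 0, 0.3], [-0.8, 0.042, 0, 0, 0.3], [-0.8, 0.042, 0, 0, 0.3], [-0.8, 0.042, 0, 0, 0.3]]]}}

```text
clock: 11.2
tool_pos: [0.4797, 0.1758, 0.1616]
orientation: [180.0, -0.1, -89.9]
force: [0.1, 0.0, 0.3]
opening: 0.0566
gripper_force: 0.0
```

Request:
{"fn": "carry_out", "kwargs": {"deltas": [[[0, 0, 0.5, 0, 0.3], [0, 0, 0.5, 0, 0.3], [0, 0, 0.5, 0, 0.3], [0, 0, 0.5, 0, 0.3], [0, 0, 0.5, 0, 0.3]]]}}

```text
clock: 11.7
tool_pos: [0.4809, 0.1756, 0.0644]
orientation: [-179.9, 0.1, -90.0]
force: [-0.2, 0.6, -0.4]
opening: 0.0569
gripper_force: 0.0
```

Run:
```python
from h import *
o=ctrl.get_obs(); print(o['tool_pos'],o['orientation'],o['opening'])
p=snap('scene','s2.png'); t=snap('top'); a=p['color'][120:340,90:400,::-1]
cv2.imwrite('pics/s2c.png',cv2.resize(a,None,fx=2.5,fy=2.5,interpolation=cv2.INTER_CUBIC))
for d in ctrl.spot_point(t,'block')+ctrl.spot_point(t,'tray_b'): print(np.round(world(t,d['centre'],.005),3),d['p'])
```

```text
[0.48091471 0.17562111 0.06441651] [-1.79857898e+02  7.61663111e-02 -9.00259830e+01] 0.05685121353075458
[0.604 0.016 0.005] 0.6
[ 0.273 -0.31   0.005] 0.6
[ 0.498 -0.294  0.005] 0.53
[0.507 0.362 0.005] 0.75
[ 0.523 -0.345  0.005] 0.62
```

View pics/s2c.png

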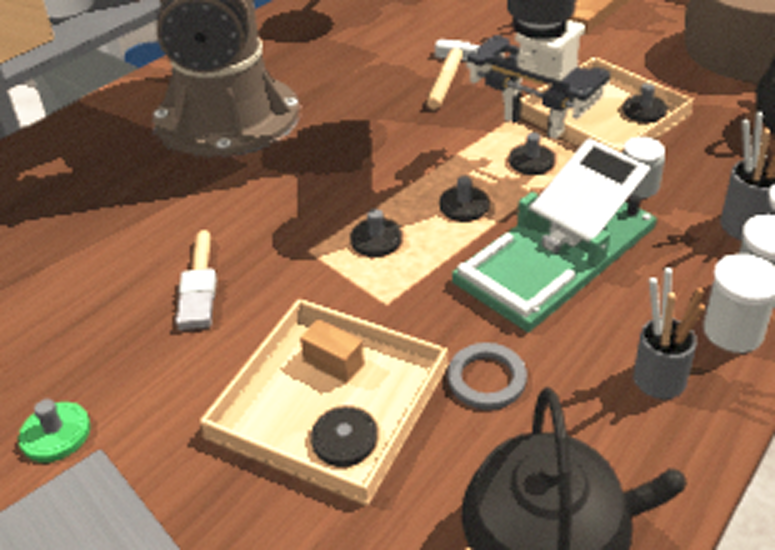

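The block is now in the reject tray at (332,350). The gripper is over lid_1 at (532,150), so I'll descend and grip it.

Request:
{"fn": "carry_out", "kwargs": {"deltas": [[[0, 0, 0.21, 0, 0.3], [0, 0, 0.21, 0, 0.3], [0, 0, 0.21, 0, 0.3], [0, 0, 0.21, 0, -1], [0, 0, 0.21, 0, -1]]]}}

```text
clock: 12.4
tool_pos: [0.48, 0.1763, 0.0217]
orientation: [-179.9, 0.1, -90.0]
force: [0.4, -0.1, -0.4]
opening: 0.0463
gripper_force: 0.0
```

Request:
{"fn": "carry_out", "kwargs": {"deltas": [[[0, 0, 0, 0, -1], [0, 0, 0, 0, -1], [0, 0, 0, 0, -1], [0, 0, 0, 0, -1], [0, 0, 0, 0, -1]]]}}

```text
clock: 12.9
tool_pos: [0.4796, 0.1759, 0.0206]
orientation: [-180.0, 0.0, -90.0]
force: [-1.3, 0.9, 4.8]
opening: 0.0215
gripper_force: 30.0
```

Request:
{"fn": "carry_out", "kwargs": {"deltas": [[[0, 0, -0.1, 0, -1], [0, 0, -0.72, 0, -1], [0, 0, -0.72, 0, -1], [0, 0, -0.72, 0, -1], [0, 0, -0.72, 0, -1]]]}}

```text
clock: 13.4
tool_pos: [0.4807, 0.1768, 0.1677]
orientation: [-179.7, 0.2, -90.0]
force: [-0.7, 0.4, -2.0]
opening: 0.0217
gripper_force: 30.0
```

Request:
{"fn": "carry_out", "kwargs": {"deltas": [[[0.578, -0.319, 0, 0, -1], [0.578, -0.319, 0, 0, -1], [0.578, -0.319, 0, 0, -1], [0.578, -0.319, 0, 0, -1], [0.578, -0.319, 0, 0, -1]]]}}

```text
clock: 13.9
tool_pos: [0.542, 0.059, 0.162]
orientation: [179.8, -0.1, -90.1]
force: [-0.1, -0.1, -3.3]
opening: 0.0212
gripper_force: 30.0
```

Request:
{"fn": "carry_out", "kwargs": {"deltas": [[[0.578, -0.319, 0, 0, -1], [0.578, -0.319, 0, 0, -1], [0.578, -0.319, 0, 0, -1], [0.578, -0.319, 0, 0, -1], [0.578, -0.319, 0, 0, -1]]]}}

```text
clock: 14.4
tool_pos: [0.606, -0.0552, 0.1627]
orientation: [179.9, 0.0, -90.0]
force: [-0.5, 0.5, -3.2]
opening: 0.0212
gripper_force: 30.0
```

Request:
{"fn": "carry_out", "kwargs": {"deltas": [[[0, 0, 0.5, 0, -1], [0, 0, 0.5, 0, -1], [0, 0, 0.5, 0, -1], [0, 0, 0.5, 0, -1], [0, 0, 0.5, 0, -1]]]}}

```text
clock: 14.9
tool_pos: [0.6086, -0.0545, 0.0666]
orientation: [-179.8, 0.0, -89.9]
force: [0.2, -0.4, -2.3]
opening: 0.0213
gripper_force: 30.0
```

Run:
```python
from h import *
o=ctrl.get_obs(); print(o['tool_pos'],o['orientation'],o['opening'])
p=snap('scene','s3.png'); a=p['color'][150:280,220:400,::-1]
cv2.imwrite('pics/s3c.png',cv2.resize(a,None,fx=4,fy=4,interpolation=cv2.INTER_CUBIC))
```

```text
[ 0.60856839 -0.05446959  0.06660761] [-1.79799998e+02  5.33160885e-03 -8.98806735e+01] 0.021344001571930386
```

View pics/s3c.png

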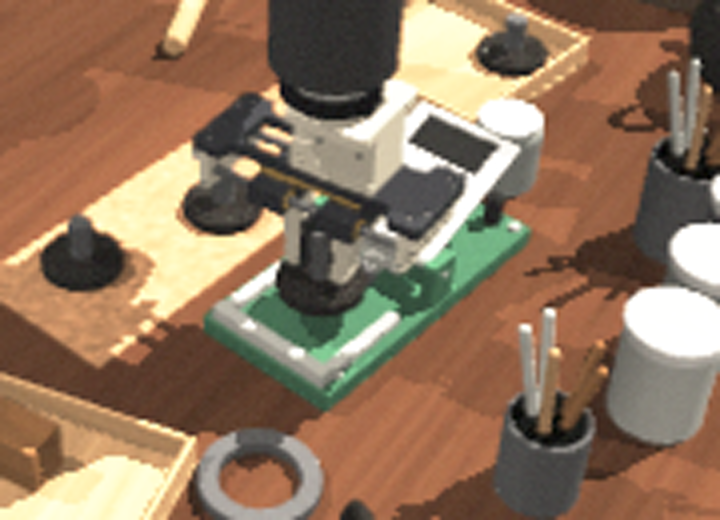

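Lid_1 is held level over the nest at about (318,290). I'll lower it and let go.

Request:
{"fn": "carry_out", "kwargs": {"deltas": [[[0, 0, 0.06, 0, -1], [0, 0, 0.12, 0, -1], [0, 0, 0.12, 0, -1], [0, 0, 0.122, 0, -1], [0, 0, 0.122, 0, -1]]]}}

```text
clock: 15.45
tool_pos: [0.6067, -0.0556, 0.0395]
orientation: [180.0, -0.0, -90.0]
force: [1.1, -0.4, -2.5]
opening: 0.0213
gripper_force: 30.0
```

Request:
{"fn": "carry_out", "kwargs": {"deltas": [[[0, 0, 0, 0, 0], [0, 0, 0, 0, 0], [0, 0, 0, 0, 0], [0, 0, -0.63, 0, 0], [0, 0, -0.63, 0, 0]]]}}

```text
clock: 15.95
tool_pos: [0.6057, -0.0558, 0.1396]
orientation: [179.8, -0.1, -90.0]
force: [1.2, -0.0, -0.3]
opening: 0.0437
gripper_force: 0.0
```

Run:
```python
from fit import *
o=ctrl.get_obs(); print(o['tool_pos'],o['orientation'],o['opening'])
ps=[snap('top'),snap('scene')]
q=measure(ps,'lid','lid_1',[.607,-.055],.02,False)
a=-.13; d=q-[.6165,.0162]; print('press frame',d@[np.cos(a),np.sin(a)],d@[-np.sin(a),np.cos(a)])
for p in ps:
  for d in ctrl.spot_point(p,'plate_push'): print(np.round(world(p,d['centre'],.096),4),d['p'])
```

```text
[ 0.60574131 -0.05582069  0.13963535] [ 1.79777430e+02 -5.73730099e-02 -8.99864762e+01] 0.043728029723604164
lid_1 [ 0.6061 -0.0543] err 0.113 each [[np.float64(0.6061), np.float64(-0.0543)]]
press frame -0.0011645926370417842 -0.07124910474657645
[0.642  0.1154 0.096 ] 0.93
[ 0.5633 -0.3646  0.096 ] 0.24
[0.632  0.1071 0.096 ] 0.85
```

Request:
{"fn": "carry_out", "kwargs": {"deltas": [[[-0.1, 0, -0.1, 0, -1], [-0.845, -0.118, -0.1, 0, -1], [-0.845, -0.118, -0.1, 0, -1], [-0.845, -0.118, -0.1, 0, -1], [-0.845, -0.118, -0.1, 0, -1]]]}}

```text
clock: 16.75
tool_pos: [0.6306, 0.1183, 0.1578]
orientation: [179.9, -0.0, -89.7]
force: [-0.2, -0.7, -0.4]
opening: 0.0094
gripper_force: 0.0
```

Request:
{"fn": "carry_out", "kwargs": {"deltas": [[[0, 0, 0.18, 0, -1], [0, 0, 0.18, 0, -1], [0, 0, 0.18, 0, -1], [0, 0, 0.18, 0, -1], [0, 0, 0.18, 0, -1]]]}}

```text
clock: 17.25
tool_pos: [0.6311, 0.1132, 0.125]
orientation: [-179.9, 0.0, -90.0]
force: [-0.9, -0.2, 0.1]
opening: 0.0004
gripper_force: 0.0
```

Request:
{"fn": "carry_out", "kwargs": {"deltas": [[[0, 0, 0.12, 0, -1], [-0.02, 0, 0.17, 0, -1], [-0.035, 0, 0.22, 0, -1], [-0.05, 0, 0.28, 0, -1], [-0.055, 0, 0.32, 0, -1]]]}}

```text
clock: 17.75
tool_pos: [0.6323, 0.1243, 0.0611]
orientation: [-179.8, -0.0, -89.9]
force: [3.2, -6.1, 9.9]
opening: 0.0005
gripper_force: 5.3
```

Request:
{"fn": "carry_out", "kwargs": {"deltas": [[[0, 0, 0.01, 0, -1], [0, 0, 0.01, 0, -1], [0, 0, 0.01, 0, -1], [0, 0, 0.01, 0, -1], [0, 0, 0.01, 0, -1]]]}}

```text
clock: 18.25
tool_pos: [0.6323, 0.1244, 0.0599]
orientation: [-179.8, -0.0, -90.0]
force: [1.3, -3.6, 8.2]
opening: 0.0003
gripper_force: 4.7
```

Run:
```python
from h import *
o=ctrl.get_obs(); print(o['clock'],o['tool_pos'],o['force'])
p=snap('scene','s4.png'); a=p['color'][150:280,220:400,::-1]
cv2.imwrite('pics/s4c.png',cv2.resize(a,None,fx=4,fy=4,interpolation=cv2.INTER_CUBIC))
```

```text
18.25 [0.63231993 0.12435878 0.05992234] [ 1.28310359 -3.63733386  8.20216575]
```

View pics/s4c.png

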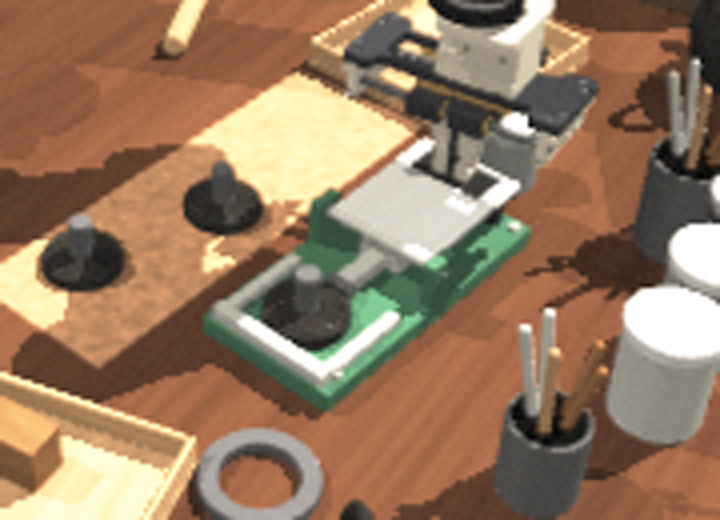

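The plate is nearly level and the ram has pushed the lid at (308,310) up to the fence. I'll press a little further and hold.

Request:
{"fn": "carry_out", "kwargs": {"deltas": [[[0, 0, 0.02, 0, -1], [0, 0, 0.025, 0, -1], [0, 0, 0.025, 0, -1], [0, 0, 0.025, 0, -1], [0, 0, 0.025, 0, -1]]]}}

```text
clock: 18.8
tool_pos: [0.6324, 0.1246, 0.0562]
orientation: [-179.8, 0.0, -89.9]
force: [-1.7, -2.6, 16.9]
opening: 0.0006
gripper_force: 9.0
```

Request:
{"fn": "carry_out", "kwargs": {"deltas": [[[0, 0, 0, 0, -1], [0, 0, 0, 0, -1], [0, 0, 0, 0, -1], [0, 0, 0, 0, -1], [0, 0, 0, 0, -1]]]}}

```text
clock: 19.3
tool_pos: [0.6324, 0.1246, 0.0562]
orientation: [-179.8, 0.0, -89.9]
force: [-1.4, -3.1, 16.9]
opening: 0.0004
gripper_force: 9.0
```

Request:
{"fn": "carry_out", "kwargs": {"deltas": [[[0, 0, 0.005, 0, -1], [0, 0, 0.005, 0, -1], [0, 0, 0.005, 0, -1], [0, 0, 0.005, 0, -1], [0, 0, 0.005, 0, -1]]]}}

```text
clock: 19.8
tool_pos: [0.6325, 0.1246, 0.0561]
orientation: [-179.7, 0.0, -89.9]
force: [-4.8, -4.2, 25.2]
opening: 0.0002
gripper_force: 12.4
```

Request:
{"fn": "carry_out", "kwargs": {"deltas": [[[0, 0, 0, 0, -1], [0, 0, 0, 0, -1], [0, 0, 0, 0, -1], [0, 0, 0, 0, -1], [0, 0, 0, 0, -1]]]}}

```text
clock: 20.3
tool_pos: [0.6325, 0.1246, 0.0561]
orientation: [-179.7, 0.0, -89.9]
force: [-4.9, -3.9, 25.0]
opening: 0.0005
gripper_force: 12.4
```

Request:
{"fn": "carry_out", "kwargs": {"deltas": [[[0, 0, 0, 0, -1], [0, 0, 0, 0, -1], [0, 0, 0, 0, -1], [0, 0, 0, 0, -1], [0, 0, 0, 0, -1]]]}}

```text
clock: 20.8
tool_pos: [0.6325, 0.1246, 0.0561]
orientation: [-179.7, 0.0, -89.9]
force: [-5.3, -3.5, 24.1]
opening: 0.0004
gripper_force: 12.4
```

Request:
{"fn": "carry_out", "kwargs": {"deltas": [[[0, 0, 0, 0, -1], [0, 0, 0, 0, -1], [0, 0, 0, 0, -1], [0, 0, 0, 0, -1], [0, 0, 0, 0, -1]]]}}

```text
clock: 21.3
tool_pos: [0.6325, 0.1246, 0.0561]
orientation: [-179.7, 0.0, -89.9]
force: [-4.5, -3.3, 24.4]
opening: 0.0005
gripper_force: 12.4
```

Run:
```python
from fit import *
o=ctrl.get_obs(); print(o['clock'],o['tool_pos'],o['force'])
ps=[snap('top'),snap('scene')]
q=measure(ps,'lid','lid_1',[.605,-.062],.02,False)
a=-.13; d=q-[.6165,.0162]; print('press frame',d@[np.cos(a),np.sin(a)],d@[-np.sin(a),np.cos(a)])
for g in ([.458,.027],[.402,-.102]): measure(ps,'lid','lid_1',g,.003,False)
```

```text
21.3 [0.63246617 0.12462027 0.05613325] [-4.50120869 -3.29589001 24.42125228]
lid_1 [ 0.6029 -0.0687] err 0.106 each [[np.float64(0.6021), np.float64(-0.0687)], [np.float64(0.6051), np.float64(-0.0701)]]
press frame -0.002513355865287267 -0.08599004292074569
lid_1 [0.4578 0.0281] err 0.141 each [[np.float64(0.4553), np.float64(0.0297)], [np.float64(0.4615), np.float64(0.0239)]]
lid_1 [ 0.4026 -0.1035] err 0.168 each [[np.float64(0.3994), np.float64(-0.1005)], [np.float64(0.4048), np.float64(-0.1057)]]
```

Request:
{"fn": "carry_out", "kwargs": {"deltas": [[[0.01, 0, -0.08, 0, -1], [0.035, 0, -0.15, 0, -1], [0.05, 0, -0.22, 0, -1], [0.055, 0, -0.28, 0, -1], [0.055, 0, -0.53, 0, -1]]]}}

```text
clock: 22.2
tool_pos: [0.6269, 0.1125, 0.1534]
orientation: [179.4, -0.2, -90.1]
force: [0.1, 0.7, 0.3]
opening: 0.0005
gripper_force: 0.0
```

Request:
{"fn": "carry_out", "kwargs": {"deltas": [[[0, 0, -0.1, 0, 0.1], [0.91, 0.14, -0.1, 0, 0.1], [0.91, 0.14, -0.1, 0, 0.1], [0.91, 0.14, -0.1, 0, 0.1], [0.91, 0.14, -0.1, 0, 0.1]]]}}

```text
clock: 22.7
tool_pos: [0.6012, -0.0707, 0.1777]
orientation: [179.9, 0.0, -90.0]
force: [0.1, 0.4, 0.8]
opening: 0.0348
gripper_force: 0.0
```

Request:
{"fn": "carry_out", "kwargs": {"deltas": [[[0, 0, 0, 0, 0.1], [0, 0, 0, 0, 0.1], [0, 0, 0, 0, 0.1], [0, 0, 0, 0, 0.1], [0, 0, 0, 0, 0.1]]]}}

```text
clock: 23.2
tool_pos: [0.6026, -0.0675, 0.1776]
orientation: [180.0, 0.0, -89.9]
force: [-0.5, -0.2, -0.2]
opening: 0.0481
gripper_force: 0.0
```

Run:
```python
from fit import *
o=ctrl.get_obs(); print(o['clock'],o['tool_pos'],o['force'],o['orientation'])
ps=[snap('scene')]
q=measure(ps,'lid','lid_1',[.603,-.068],.02,False)
```

```text
23.2 [ 0.60261906 -0.06749329  0.17760046] [-0.51190662 -0.2055674  -0.18832225] [ 1.79982780e+02  1.49553539e-03 -8.99101217e+01]
lid_1 [ 0.6031 -0.0668] err 0.138 each [[np.float64(0.6031), np.float64(-0.0668)]]
```

Request:
{"fn": "carry_out", "kwargs": {"deltas": [[[0, 0, 0.697, 0, 0.1], [0, 0, 0.697, 0, 0.1], [0, 0, 0.697, 0, 0.1], [0, 0, 0.697, 0, 0.1], [0, 0, 0.697, 0, 0.1]]]}}

```text
clock: 23.8
tool_pos: [0.6023, -0.0682, 0.0376]
orientation: [179.9, -0.0, -89.9]
force: [0.1, -0.8, 0.9]
opening: 0.0486
gripper_force: 0.0
```

Request:
{"fn": "carry_out", "kwargs": {"deltas": [[[0, 0, 0, 0, -1], [0, 0, 0, 0, -1], [0, 0, 0, 0, -1], [0, 0, 0, 0, -1], [0, 0, 0, 0, -1]]]}}

```text
clock: 24.3
tool_pos: [0.6031, -0.0684, 0.039]
orientation: [-179.9, 0.0, -90.0]
force: [0.4, 1.0, 3.1]
opening: 0.0209
gripper_force: 30.0
```

Request:
{"fn": "carry_out", "kwargs": {"deltas": [[[0, 0, -0.1, 0, -1], [0, 0, -0.65, 0, -1], [0, 0, -0.65, 0, -1], [0, 0, -0.65, 0, -1], [0, 0, -0.65, 0, -1]]]}}

```text
clock: 24.8
tool_pos: [0.6033, -0.0683, 0.1704]
orientation: [-179.8, 0.1, -90.0]
force: [-0.6, -0.3, -4.2]
opening: 0.0211
gripper_force: 30.0
```

Request:
{"fn": "carry_out", "kwargs": {"deltas": [[[-0.8, 0.225, 0, 0, -1], [-0.8, 0.225, 0, 0, -1], [-0.8, 0.225, 0, 0, -1], [-0.8, 0.225, 0, 0, -1], [-0.8, 0.225, 0, 0, -1]]]}}

```text
clock: 25.3
tool_pos: [0.5555, 0.0933, 0.166]
orientation: [179.8, -0.1, -89.8]
force: [-0.3, -0.8, -3.8]
opening: 0.0214
gripper_force: 30.0
```

Request:
{"fn": "carry_out", "kwargs": {"deltas": [[[-0.8, 0.225, 0, 0, -1], [-0.8, 0.225, 0, 0, -1], [-0.8, 0.225, 0, 0, -1], [-0.8, 0.225, 0, 0, -1], [-0.8, 0.225, 0, 0, -1]]]}}

```text
clock: 25.8
tool_pos: [0.5114, 0.2525, 0.1665]
orientation: [179.9, -0.1, -89.9]
force: [-0.1, -0.7, -3.6]
opening: 0.0215
gripper_force: 30.0
```

Request:
{"fn": "carry_out", "kwargs": {"deltas": [[[-0.79, 0.225, 0, 0, -1], [-0.79, 0.225, 0, 0, -1], [-0.79, 0.225, 0, 0, -1], [-0.79, 0.225, 0, 0, -1], [-0.79, 0.225, 0, 0, -1]]]}}

```text
clock: 26.3
tool_pos: [0.4671, 0.4098, 0.1666]
orientation: [179.9, -0.1, -89.9]
force: [-0.2, -0.6, -2.9]
opening: 0.0213
gripper_force: 30.0
```

Request:
{"fn": "carry_out", "kwargs": {"deltas": [[[0, 0, 0.6, 0, -1], [0, 0, 0.6, 0, -1], [0, 0, 0.6, 0, -1], [0, 0, 0.705, 0, -1], [0, 0, 0.705, 0, -1]]]}}

```text
clock: 26.8
tool_pos: [0.4674, 0.4059, 0.0245]
orientation: [179.8, -0.3, -90.1]
force: [0.1, -0.9, -2.2]
opening: 0.0213
gripper_force: 30.0
```

Request:
{"fn": "carry_out", "kwargs": {"deltas": [[[0, 0, 0, 0, -1], [0, 0, 0, 0, -0.2], [0, 0, 0, 0, -0.2], [0, 0, 0, 0, -0.2], [0, 0, -0.2, 0, -0.2]]]}}

```text
clock: 27.3
tool_pos: [0.4652, 0.4068, 0.0636]
orientation: [179.7, -0.4, -90.0]
force: [1.1, -0.0, -0.3]
opening: 0.0345
gripper_force: 0.0
```

Request:
{"fn": "carry_out", "kwargs": {"deltas": [[[0, 0, -0.5, 0, -0.2], [0, 0, -0.5, 0, -0.2], [0, 0, -0.5, 0, -0.2], [0, 0, -0.5, 0, 0.1], [0, 0, -0.5, 0, 0.1]]]}}

```text
clock: 27.8
tool_pos: [0.4669, 0.4091, 0.1671]
orientation: [180.0, -0.0, -90.0]
force: [-0.1, -0.1, -0.8]
opening: 0.0452
gripper_force: 0.0
```

Run:
```python
from fit import *
o=ctrl.get_obs(); print(o['clock'],o['tool_pos'],o['orientation'])
ps=[snap('top','t5.png'),snap('scene','s5.png')]
for q in ([.458,.027],[.402,-.103]): measure(ps,'lid','lid_1',q,.003,False)
measure(ps[1:],'lid','lid_1',[.468,.41],.005,False)
p=ps[1]; a=p['color'][120:280,200:400,::-1]
cv2.imwrite('pics/s5c.png',cv2.resize(a,None,fx=3.5,fy=3.5,interpolation=cv2.INTER_CUBIC))
```

```text
27.8 [0.46686905 0.40912046 0.16712838] [ 1.79968740e+02 -6.60971621e-03 -8.99869667e+01]
lid_1 [0.4582 0.0275] err 0.161 each [[np.float64(0.4561), np.float64(0.0304)], [np.float64(0.4607), np.float64(0.0235)]]
lid_1 [ 0.4026 -0.1038] err 0.138 each [[np.float64(0.4007), np.float64(-0.1025)], [np.float64(0.406), np.float64(-0.1062)]]
lid_1 [0.4671 0.4064] err 0.1 each [[np.float64(0.4671), np.float64(0.4064)]]
```

View pics/s5c.png

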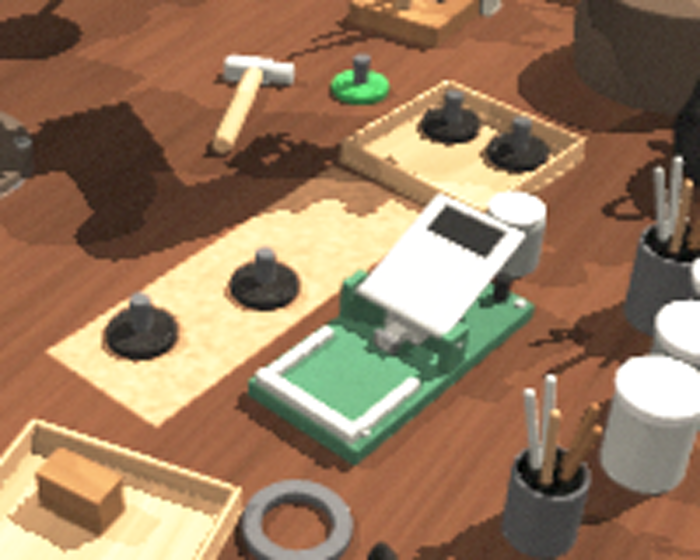

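Lid_1 is flat in the tray at (450,118), next to the finished lid. The plate is up. Next is lid_2 at (264,282).

Request:
{"fn": "carry_out", "kwargs": {"deltas": [[[0.954, 0.022, 0, 0, 0.3], [0.954, 0.022, 0, 0, 0.3], [0.954, 0.022, 0, 0, 0.3], [0.954, 0.022, 0, 0, 0.3], [0.954, 0.022, 0, 0, 0.3]]]}}

```text
clock: 28.65
tool_pos: [0.4619, 0.2145, 0.1674]
orientation: [179.9, -0.0, -90.2]
force: [0.2, 0.1, -0.7]
opening: 0.057
gripper_force: 0.0
```

Request:
{"fn": "carry_out", "kwargs": {"deltas": [[[0.954, 0.022, 0, 0, 0.3], [0.954, 0.022, 0, 0, 0.3], [0.954, 0.022, 0, 0, 0.3], [0.954, 0.022, 0, 0, 0.3], [0.954, 0.022, 0, 0, 0.3]]]}}

```text
clock: 29.15
tool_pos: [0.4578, 0.0244, 0.1673]
orientation: [180.0, -0.0, -90.2]
force: [0.2, 0.8, -0.5]
opening: 0.0571
gripper_force: 0.0
```

Request:
{"fn": "carry_out", "kwargs": {"deltas": [[[0, 0, 0.3, 0, 0.3], [0, 0, 0.3, 0, 0.3], [0, 0, 0.3, 0, 0.3], [0, 0, 0.3, 0, 0.3], [0, 0, 0.3, 0, 0.3]]]}}

```text
clock: 29.65
tool_pos: [0.4598, 0.0287, 0.1088]
orientation: [-179.9, 0.0, -89.9]
force: [0.4, 0.0, -0.4]
opening: 0.0569
gripper_force: 0.0
```

Run:
```python
from fit import *
o=ctrl.get_obs(); print(o['clock'],o['tool_pos'],o['orientation'])
ps=[snap('scene')]
for q in ([.458,.027],[.402,-.103]): measure(ps,'lid','lid_1',q,.003,False)
```

```text
29.65 [0.45979397 0.02872475 0.1087727 ] [-1.79884646e+02  3.34304645e-02 -8.99197767e+01]
lid_1 [0.4603 0.0256] err 0.114 each [[np.float64(0.4603), np.float64(0.0256)]]
lid_1 [ 0.4068 -0.1057] err 0.061 each [[np.float64(0.4068), np.float64(-0.1057)]]
```

Request:
{"fn": "carry_out", "kwargs": {"deltas": [[[0, 0, 0.432, 0, 0.3], [0, 0, 0.432, 0, 0.3], [0, 0, 0.432, 0, 0.3], [0, 0, 0.432, 0, -1], [0, 0, 0.432, 0, -1]]]}}

```text
clock: 30.3
tool_pos: [0.4601, 0.0285, 0.0228]
orientation: [-179.9, 0.1, -90.0]
force: [0.1, -0.1, 0.5]
opening: 0.046
gripper_force: 0.0
```

Request:
{"fn": "carry_out", "kwargs": {"deltas": [[[0, 0, 0, 0, -1], [0, 0, 0, 0, -1], [0, 0, 0, 0, -1], [0, 0, 0, 0, -1], [0, 0, 0, 0, -1]]]}}

```text
clock: 30.8
tool_pos: [0.4591, 0.0281, 0.0218]
orientation: [-179.9, 0.0, -90.0]
force: [-2.0, 2.0, 8.0]
opening: 0.0211
gripper_force: 30.0
```

Request:
{"fn": "carry_out", "kwargs": {"deltas": [[[0, 0, -0.1, 0, -1], [0, 0, -0.6, 0, -1], [0, 0, -0.6, 0, -1], [0, 0, -0.6, 0, -1], [0, 0, -0.6, 0, -1]]]}}

```text
clock: 31.3
tool_pos: [0.4589, 0.0282, 0.1421]
orientation: [-179.9, 0.1, -90.0]
force: [-0.4, -1.0, -4.0]
opening: 0.0213
gripper_force: 30.0
```

Request:
{"fn": "carry_out", "kwargs": {"deltas": [[[0.431, -0.74, 0, 0, -1], [0.431, -0.74, 0, 0, -1], [0.431, -0.74, 0, 0, -1], [0.431, -0.74, 0, 0, -1], [0.431, -0.74, 0, 0, -1]]]}}

```text
clock: 31.8
tool_pos: [0.6074, -0.0602, 0.1374]
orientation: [179.7, -0.1, -90.1]
force: [-1.3, 0.5, -2.7]
opening: 0.0214
gripper_force: 30.0
```

Request:
{"fn": "carry_out", "kwargs": {"deltas": [[[0, 0, 0.35, 0, -1], [0, 0, 0.35, 0, -1], [0, 0, 0.35, 0, -1], [0, 0, 0.35, 0, -1], [0, 0, 0.35, 0, -1]]]}}

```text
clock: 32.3
tool_pos: [0.6074, -0.058, 0.0722]
orientation: [-179.9, 0.0, -90.0]
force: [0.5, 0.6, -1.3]
opening: 0.0212
gripper_force: 30.0
```

Request:
{"fn": "carry_out", "kwargs": {"deltas": [[[0, 0, 0.08, 0, -1], [0, 0, 0.14, 0, -1], [0, 0, 0.15, 0, -1], [0, 0, 0.15, 0, -1], [0, 0, 0.15, 0, -1]]]}}

```text
clock: 32.8
tool_pos: [0.607, -0.0582, 0.0416]
orientation: [-180.0, 0.0, -90.0]
force: [-1.0, 1.6, 1.2]
opening: 0.0211
gripper_force: 30.0
```

Request:
{"fn": "carry_out", "kwargs": {"deltas": [[[0, 0, 0, 0, 0], [0, 0, 0, 0, 0], [0, 0, 0, 0, 0], [0, 0, -0.63, 0, 0], [0, 0, -0.63, 0, 0]]]}}

```text
clock: 33.3
tool_pos: [0.6055, -0.0586, 0.1407]
orientation: [179.8, -0.1, -90.0]
force: [2.0, -0.5, 0.5]
opening: 0.0437
gripper_force: 0.0
```

Run:
```python
from fit import *
o=ctrl.get_obs(); print(o['tool_pos'],o['orientation'],o['opening'])
ps=[snap('top'),snap('scene')]
q=measure(ps,'lid','lid_1',[.607,-.058],.02,False)
a=-.13; d=q-[.6165,.0162]; print('press frame',d@[np.cos(a),np.sin(a)],d@[-np.sin(a),np.cos(a)])
```

```text
[ 0.60554535 -0.05864538  0.14071791] [ 1.79768106e+02 -5.91475756e-02 -8.99874119e+01] 0.04372201706753799
lid_1 [ 0.6071 -0.0618] err 0.127 each [[np.float64(0.6071), np.float64(-0.0618)]]
press frame 0.0008273519729824933 -0.07857084340952711
```

Request:
{"fn": "carry_out", "kwargs": {"deltas": [[[-0.1, 0, -0.1, 0, -1], [-0.858, -0.12, -0.1, 0, -1], [-0.858, -0.12, -0.1, 0, -1], [-0.858, -0.12, -0.1, 0, -1], [-0.858, -0.12, -0.1, 0, -1]]]}}

```text
clock: 34.0
tool_pos: [0.6308, 0.1179, 0.1592]
orientation: [179.9, -0.0, -89.8]
force: [-0.9, -1.3, 0.0]
opening: 0.0093
gripper_force: 0.0
```

Request:
{"fn": "carry_out", "kwargs": {"deltas": [[[0, 0, 0.18, 0, -1], [0, 0, 0.18, 0, -1], [0, 0, 0.18, 0, -1], [0, 0, 0.18, 0, -1], [0, 0, 0.18, 0, -1]]]}}

```text
clock: 34.5
tool_pos: [0.6313, 0.113, 0.1263]
orientation: [-179.9, 0.0, -90.0]
force: [0.5, 1.5, 1.1]
opening: 0.0008
gripper_force: 0.0
```

Request:
{"fn": "carry_out", "kwargs": {"deltas": [[[0, 0, 0.12, 0, -1], [-0.02, 0, 0.17, 0, -1], [-0.035, 0, 0.22, 0, -1], [-0.05, 0, 0.28, 0, -1], [-0.055, 0, 0.32, 0, -1]]]}}

```text
clock: 35.0
tool_pos: [0.6325, 0.1242, 0.0623]
orientation: [-179.8, -0.0, -89.9]
force: [1.7, -4.7, 10.2]
opening: 0.0008
gripper_force: 5.1
```

Request:
{"fn": "carry_out", "kwargs": {"deltas": [[[0, 0, 0.02, 0, -1], [0, 0, 0.03, 0, -1], [0, 0, 0.038, 0, -1], [0, 0, 0.038, 0, -1], [0, 0, 0.038, 0, -1]]]}}

```text
clock: 35.5
tool_pos: [0.6326, 0.1247, 0.0563]
orientation: [-179.8, 0.0, -89.9]
force: [-0.1, -1.9, 14.2]
opening: 0.0004
gripper_force: 7.0
```

Request:
{"fn": "carry_out", "kwargs": {"deltas": [[[0, 0, 0.005, 0, -1], [0, 0, 0.005, 0, -1], [0, 0, 0.005, 0, -1], [0, 0, 0.005, 0, -1], [0, 0, 0.005, 0, -1]]]}}

```text
clock: 36.0
tool_pos: [0.6327, 0.1247, 0.0562]
orientation: [-179.7, 0.0, -89.9]
force: [-3.5, -2.0, 20.8]
opening: 0.0004
gripper_force: 10.3
```

Request:
{"fn": "carry_out", "kwargs": {"deltas": [[[0, 0, 0, 0, -1], [0, 0, 0, 0, -1], [0, 0, 0, 0, -1], [0, 0, 0, 0, -1], [0, 0, 0, 0, -1]]]}}

```text
clock: 36.5
tool_pos: [0.6327, 0.1247, 0.0562]
orientation: [-179.7, 0.0, -89.9]
force: [-3.3, -2.3, 19.7]
opening: 0.0002
gripper_force: 10.3
```

Request:
{"fn": "carry_out", "kwargs": {"deltas": [[[0, 0, 0, 0, -1], [0, 0, 0, 0, -1], [0, 0, 0, 0, -1], [0, 0, 0, 0, -1], [0, 0, 0, 0, -1]]]}}

```text
clock: 37.0
tool_pos: [0.6327, 0.1247, 0.0562]
orientation: [-179.7, 0.0, -89.9]
force: [-3.3, -2.4, 20.5]
opening: 0.0003
gripper_force: 10.3
```

Request:
{"fn": "carry_out", "kwargs": {"deltas": [[[0, 0, 0, 0, -1], [0, 0, 0, 0, -1], [0, 0, 0, 0, -1], [0, 0, 0, 0, -1], [0, 0, 0, 0, -1]]]}}

```text
clock: 37.5
tool_pos: [0.6327, 0.1247, 0.0562]
orientation: [-179.7, 0.0, -89.9]
force: [-3.3, -1.8, 20.6]
opening: 0.0004
gripper_force: 10.3
```

Request:
{"fn": "carry_out", "kwargs": {"deltas": [[[0, 0, 0, 0, -1], [0, 0, 0, 0, -1], [0, 0, 0, 0, -1], [0, 0, 0, 0, -1], [0, 0, 0, 0, -1]]]}}

```text
clock: 38.0
tool_pos: [0.6326, 0.1247, 0.0561]
orientation: [-179.7, 0.0, -89.9]
force: [-3.4, -1.9, 20.2]
opening: 0.0006
gripper_force: 10.3
```

Run:
```python
from fit import *
o=ctrl.get_obs(); print(o['clock'],o['tool_pos'],o['force'])
ps=[snap('top'),snap('scene')]
q=measure(ps,'lid','lid_1',[.603,-.068],.02,False)
a=-.13; d=q-[.6165,.0162]; print('press frame',d@[np.cos(a),np.sin(a)],d@[-np.sin(a),np.cos(a)])
measure(ps,'lid','lid_1',[.402,-.103],.003,False)
```

```text
38.0 [0.63262172 0.12466098 0.05614362] [-3.40505114 -1.92675196 20.19892539]
lid_1 [ 0.6046 -0.0687] err 0.101 each [[np.float64(0.6038), np.float64(-0.0687)], [np.float64(0.6058), np.float64(-0.0693)]]
press frame -0.0007536190752684437 -0.08571143651802525
lid_1 [ 0.403  -0.1029] err 0.099 each [[np.float64(0.4015), np.float64(-0.102)], [np.float64(0.4062), np.float64(-0.1053)]]
```

Request:
{"fn": "carry_out", "kwargs": {"deltas": [[[0.01, 0, -0.08, 0, -1], [0.035, 0, -0.15, 0, -1], [0.05, 0, -0.22, 0, -1], [0.055, 0, -0.28, 0, -1], [0.055, 0, -0.53, 0, -1]]]}}

```text
clock: 38.8
tool_pos: [0.6272, 0.1124, 0.154]
orientation: [179.4, -0.2, -90.1]
force: [0.8, 0.4, -0.3]
opening: 0.0007
gripper_force: 0.0
```

Request:
{"fn": "carry_out", "kwargs": {"deltas": [[[0, 0, -0.1, 0, 0.1], [0.915, 0.135, -0.1, 0, 0.1], [0.915, 0.135, -0.1, 0, 0.1], [0.915, 0.135, -0.1, 0, 0.1], [0.915, 0.135, -0.1, 0, 0.1]]]}}

```text
clock: 39.3
tool_pos: [0.6025, -0.0719, 0.1784]
orientation: [180.0, 0.0, -90.0]
force: [0.8, 0.3, -0.1]
opening: 0.0349
gripper_force: 0.0
```

Request:
{"fn": "carry_out", "kwargs": {"deltas": [[[0, 0, 0.4, 0, 0.1], [0, 0, 0.4, 0, 0.1], [0, 0, 0.4, 0, 0.1], [0, 0, 0.4, 0, 0.1], [0, 0, 0.4, 0, 0.1]]]}}

```text
clock: 39.8
tool_pos: [0.6051, -0.0692, 0.1003]
orientation: [-179.9, 0.0, -89.9]
force: [0.4, -0.3, 0.0]
opening: 0.0483
gripper_force: 0.0
```

Run:
```python
from fit import *
o=ctrl.get_obs(); print(o['clock'],o['tool_pos'],o['orientation'])
ps=[snap('scene')]
q=measure(ps,'lid','lid_1',[.604,-.068],.02,False)
```

```text
39.8 [ 0.60512935 -0.06923186  0.10028433] [-1.79851257e+02  1.69601136e-03 -8.99334974e+01]
lid_1 [ 0.6039 -0.0697] err 0.108 each [[np.float64(0.6039), np.float64(-0.0697)]]
```

cmd z ≈ 0.098; down 0.060.

Request:
{"fn": "carry_out", "kwargs": {"deltas": [[[0, 0, 0.298, 0, 0.1], [0, 0, 0.298, 0, 0.1], [0, 0, 0.298, 0, 0.1], [0, 0, 0.298, 0, 0.1], [0, 0, 0.298, 0, 0.1]]]}}

```text
clock: 40.4
tool_pos: [0.605, -0.0695, 0.0407]
orientation: [-179.8, 0.0, -90.0]
force: [0.7, 0.1, -0.9]
opening: 0.0482
gripper_force: 0.0
```

Request:
{"fn": "carry_out", "kwargs": {"deltas": [[[0, 0, 0, 0, -1], [0, 0, 0, 0, -1], [0, 0, 0, 0, -1], [0, 0, 0, 0, -1], [0, 0, 0, 0, -1]]]}}

```text
clock: 40.9
tool_pos: [0.604, -0.0697, 0.0391]
orientation: [-180.0, -0.0, -90.0]
force: [0.5, 0.3, 2.6]
opening: 0.0213
gripper_force: 30.0
```

Request:
{"fn": "carry_out", "kwargs": {"deltas": [[[0, 0, -0.1, 0, -1], [0, 0, -0.65, 0, -1], [0, 0, -0.65, 0, -1], [0, 0, -0.65, 0, -1], [0, 0, -0.65, 0, -1]]]}}

```text
clock: 41.4
tool_pos: [0.6046, -0.0695, 0.1709]
orientation: [-179.8, 0.1, -90.0]
force: [-0.8, 0.4, -3.9]
opening: 0.0215
gripper_force: 30.0
```

Request:
{"fn": "carry_out", "kwargs": {"deltas": [[[-0.968, 0.378, 0, 0, -1], [-0.968, 0.378, 0, 0, -1], [-0.968, 0.378, 0, 0, -1], [-0.968, 0.378, 0, 0, -1], [-0.968, 0.378, 0, 0, -1]]]}}

```text
clock: 41.9
tool_pos: [0.5252, 0.1271, 0.1665]
orientation: [179.8, -0.0, -89.8]
force: [0.8, -0.1, -2.4]
opening: 0.0213
gripper_force: 30.0
```

Request:
{"fn": "carry_out", "kwargs": {"deltas": [[[-0.968, 0.378, 0, 0, -1], [-0.968, 0.378, 0, 0, -1], [-0.968, 0.378, 0, 0, -1], [-0.968, 0.378, 0, 0, -1], [-0.968, 0.378, 0, 0, -1]]]}}

```text
clock: 42.4
tool_pos: [0.4503, 0.3207, 0.1665]
orientation: [179.9, -0.1, -89.8]
force: [0.6, -0.2, -1.9]
opening: 0.0211
gripper_force: 30.0
```

Request:
{"fn": "carry_out", "kwargs": {"deltas": [[[0, 0, 0.4, 0, -1], [0, 0, 0.4, 0, -1], [0, 0, 0.4, 0, -1], [0, 0, 0.4, 0, -1], [0, 0, 0.4, 0, -1]]]}}

```text
clock: 42.9
tool_pos: [0.4533, 0.3179, 0.09]
orientation: [-179.9, 0.1, -90.0]
force: [0.7, 0.1, -2.1]
opening: 0.0213
gripper_force: 30.0
```

Request:
{"fn": "carry_out", "kwargs": {"deltas": [[[0, 0, 0.2, 0, -1], [0, 0, 0.3, 0, -1], [0, 0, 0.315, 0, -1], [0, 0, 0.315, 0, -1], [0, 0, 0.315, 0, -1]]]}}

```text
clock: 43.4
tool_pos: [0.4533, 0.3179, 0.0274]
orientation: [-179.9, 0.1, -90.0]
force: [-0.9, -2.8, 1.0]
opening: 0.0212
gripper_force: 30.0
```

Request:
{"fn": "carry_out", "kwargs": {"deltas": [[[0, 0, 0, 0, -0.2], [0, 0, 0, 0, -0.2], [0, 0, 0, 0, -0.2], [0, 0, -0.2, 0, -0.2], [0, 0, -0.45, 0, -0.2]]]}}

```text
clock: 43.9
tool_pos: [0.4514, 0.3163, 0.1148]
orientation: [179.8, -0.2, -90.0]
force: [0.9, 1.5, -0.1]
opening: 0.0348
gripper_force: 0.0
```

Request:
{"fn": "carry_out", "kwargs": {"deltas": [[[0, 0, -0.3, 0, 0.3], [0, 0, -0.3, 0, 0.3], [0, 0, -0.3, 0, 0.3], [0, 0, -0.3, 0, 0.3], [0, 0, -0.3, 0, 0.3]]]}}

```text
clock: 44.4
tool_pos: [0.4518, 0.3169, 0.1742]
orientation: [179.9, -0.1, -90.0]
force: [-0.2, -0.2, -0.7]
opening: 0.0565
gripper_force: 0.0
```

Run:
```python
from fit import *
o=ctrl.get_obs(); print(o['clock'],o['tool_pos'],o['orientation'])
ps=[snap('top','t6.png'),snap('scene','s6.png')]
measure(ps,'lid','lid_1',[.402,-.103],.003,False)
measure(ps[1:],'lid','lid_1',[.453,.318],.005,False)
measure(ps[1:],'lid','lid_1',[.467,.406],.005,False)
```

```text
44.4 [0.45177306 0.31685993 0.17423357] [ 1.79902783e+02 -1.02548410e-01 -8.99973308e+01]
lid_1 [ 0.4026 -0.101 ] err 0.112 each [[np.float64(0.4008), np.float64(-0.1001)], [np.float64(0.4064), np.float64(-0.1037)]]
lid_1 [0.4499 0.3316] err 0.174 each [[np.float64(0.4499), np.float64(0.3316)]]
lid_1 [0.4497 0.3313] err 0.173 each [[np.float64(0.4497), np.float64(0.3313)]]
```

Run:
```python
import cv2
a=cv2.imread('pics/s6.png')[130:210,270:390]
cv2.imwrite('pics/s6c.png',cv2.resize(a,None,fx=6,fy=6,interpolation=cv2.INTER_CUBIC))
```

```text
(no output)
```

View pics/s6c.png

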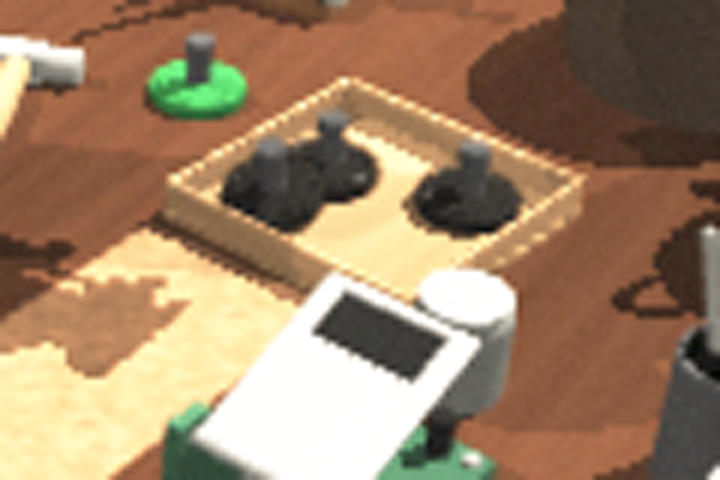

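Run:
```python
from h import *
p=ctrl.snapshot('scene'); t=ctrl.snapshot('top')
for uv in((325.5,149.7),(315.3,155),(348.5,155.5)): print(np.round(world(p,uv,.05),3))
for pp in(p,t):
  for d in ctrl.spot_point(pp,'lid_1'): print(np.round(world(pp,d['centre'],.005),3),round(float(d['p']),2))
  print()
a=t['color'][130:230,110:230,::-1]
cv2.imwrite('pics/t7c.png',cv2.resize(a,None,fx=5,fy=5,interpolation=cv2.INTER_CUBIC))
```

```text
[0.467 0.375 0.05 ]
[0.453 0.315 0.05 ]
[0.563 0.387 0.05 ]
[ 0.398 -0.104  0.005] 0.83
[0.482 0.359 0.005] 0.58
[ 0.336 -0.56   0.005] 0.56
[0.465 0.333 0.005] 0.54
[0.349 0.412 0.005] 0.47

[0.449 0.323 0.005] 0.78
[ 0.319 -0.566  0.005] 0.77
[ 0.282 -0.312  0.005] 0.6
[ 0.396 -0.106  0.005] 0.53
```

View pics/t7c.png

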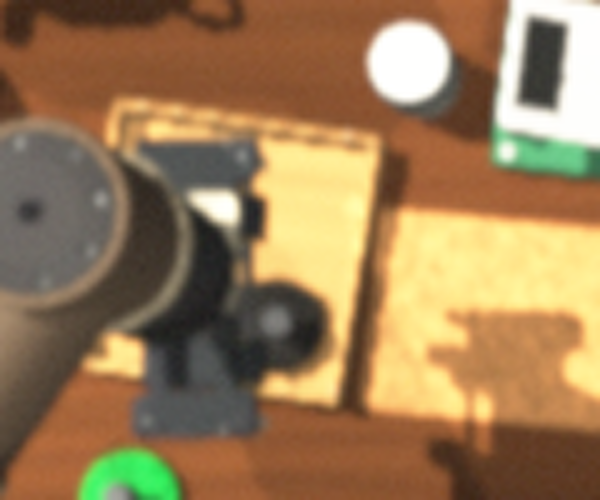

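Lid_1 was knocked about 30 mm toward lid_2's slot, and lid_2 seems to lean on it. I'll move the arm aside for a clear look.

Request:
{"fn": "carry_out", "kwargs": {"deltas": [[[0.98, 0, 0, 0, 0.1], [0.98, 0, 0, 0, 0.1], [0.98, 0, 0, 0, 0.1], [0.98, 0, 0, 0, 0.1], [0.98, 0, 0, 0, 0.1]]]}}

```text
clock: 45.4
tool_pos: [0.4514, 0.1173, 0.1759]
orientation: [180.0, -0.0, -90.2]
force: [0.9, -0.2, -0.9]
opening: 0.0483
gripper_force: 0.0
```

Run:
```python
from h import *
o=ctrl.get_obs(); print(o['tool_pos'])
t=ctrl.snapshot('top');p=ctrl.snapshot('scene')
for pp,z in((t,.005),(p,.005)):
  for k in('lid_1','finished_lid'):
    for d in ctrl.spot_point(pp,k):
      w=world(pp,d['centre'],z)
      if w[1]>.25: print(k,np.round(w,3),np.round(d['centre'],1),round(float(d['p']),2))
a=cv2.resize(t['color'][145:225,110:210,::-1],None,fx=6,fy=6,interpolation=cv2.INTER_CUBIC)
cv2.imwrite('pics/t8c.png',a)
```

```text
[0.45135085 0.11730379 0.17592083]
lid_1 [0.468 0.383 0.005] [149.  190.9] 0.47
finished_lid [0.551 0.403 0.005] [143.7 169. ] 0.87
lid_1 [0.457 0.332 0.005] [317.3 162.9] 0.76
lid_1 [0.328 0.42  0.005] [301.7 145.1] 0.44
lid_1 [0.472 0.364 0.005] [324.3 160.6] 0.41
finished_lid [0.57  0.38  0.005] [347.7 166.3] 0.47
```

View pics/t8c.png

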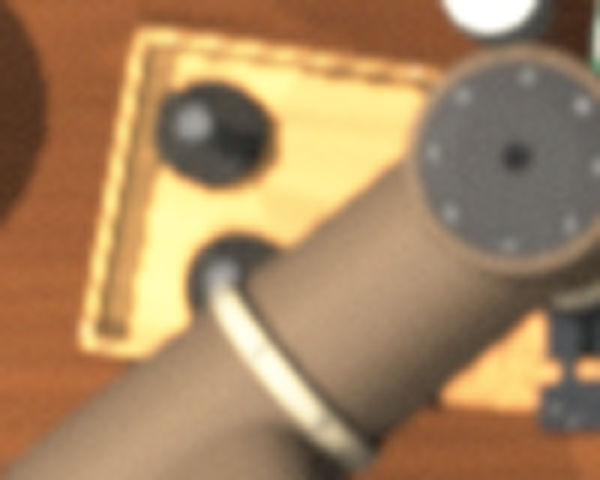

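Request:
{"fn": "carry_out", "kwargs": {"deltas": [[[-0.98, -0.005, 0, 0, 0.1], [-0.98, -0.005, 0, 0, 0.1], [-0.98, -0.005, 0, 0, 0.1], [-0.98, -0.005, 0, 0, 0.1], [-0.98, -0.005, 0, 0, 0.1]]]}}

```text
clock: 46.2
tool_pos: [0.4532, 0.3234, 0.175]
orientation: [-180.0, 0.0, -89.7]
force: [-0.3, -0.6, -0.3]
opening: 0.0484
gripper_force: 0.0
```

Request:
{"fn": "carry_out", "kwargs": {"deltas": [[[0, 0, 0.5, 0, 0.1], [0, 0, 0.5, 0, 0.1], [0, 0, 0.5, 0, 0.1], [0, 0, 0.5, 0, 0.1], [0, 0, 0.5, 0, 0.1]]]}}

```text
clock: 46.7
tool_pos: [0.4546, 0.319, 0.0782]
orientation: [-179.9, 0.1, -89.9]
force: [0.1, -0.5, 0.3]
opening: 0.0486
gripper_force: 0.0
```

Run:
```python
from h import *
o=ctrl.get_obs(); print(o['tool_pos'])
p=ctrl.snapshot('scene'); print(pix(p,o['tool_pos']),np.round(pix(p,[*o['tool_pos'][:2],.055]),1))
a=cv2.resize(p['color'][130:200,285:365,::-1],None,fx=8,fy=8,interpolation=cv2.INTER_CUBIC)
cv2.imwrite('pics/s9c.png',a)
```

```text
[0.45455093 0.31903935 0.07816315]
[316.65138046 148.54041446] [316.2 153.6]
```

View pics/s9c.png

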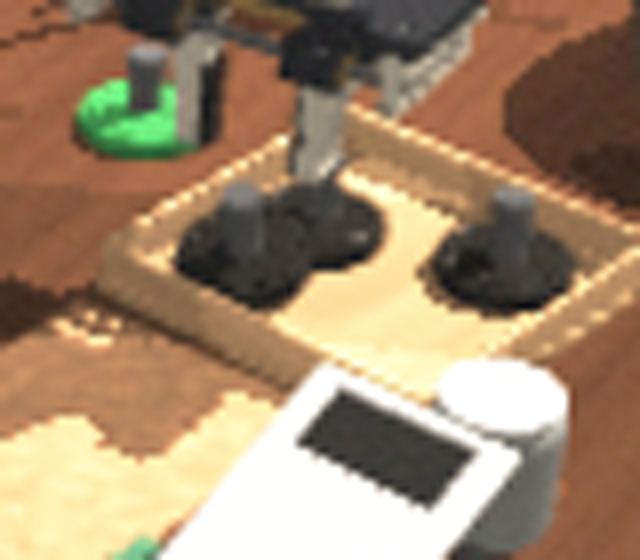

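Lid_2's knob top is at (243,190) in the crop, right under the TCP. I'll regrip it.

Request:
{"fn": "carry_out", "kwargs": {"deltas": [[[0, 0, 0.15, 0, 0.1], [0, 0, 0.22, 0, 0.1], [0, 0, 0.22, 0, 0.1], [0, 0, 0.22, 0, -1], [0, 0, 0.22, 0, -1]]]}}

```text
clock: 47.25
tool_pos: [0.4543, 0.3185, 0.0336]
orientation: [-179.9, 0.1, -90.0]
force: [-0.3, 0.3, 0.1]
opening: 0.0374
gripper_force: 0.0
```

Request:
{"fn": "carry_out", "kwargs": {"deltas": [[[0, 0, 0, 0, -1], [0, 0, 0, 0, -1], [0, 0, 0, 0, -1], [0, 0, 0, 0, -1], [0, 0, 0, 0, -1]]]}}

```text
clock: 47.75
tool_pos: [0.4536, 0.3178, 0.0325]
orientation: [-180.0, 0.0, -90.0]
force: [-1.7, -0.1, 6.7]
opening: 0.0218
gripper_force: 30.0
```

Request:
{"fn": "carry_out", "kwargs": {"deltas": [[[0, 0, -0.2, 0, -1], [0, 0, -0.4, 0, -1], [0, 0, -0.4, 0, -1], [0, 0, -0.4, 0, -1], [0, 0, -0.4, 0, -1]]]}}

```text
clock: 48.25
tool_pos: [0.4526, 0.3167, 0.1105]
orientation: [179.9, -0.1, -90.0]
force: [-0.4, -0.0, -2.6]
opening: 0.0211
gripper_force: 30.0
```

Request:
{"fn": "carry_out", "kwargs": {"deltas": [[[0.075, -0.45, 0, 0, -1], [0.075, -0.45, 0, 0, -1], [0.075, -0.45, 0, 0, -1], [0.075, -0.45, 0, 0, -1], [0.075, -0.45, 0, 0, -1]]]}}

```text
clock: 48.75
tool_pos: [0.5423, 0.3017, 0.1102]
orientation: [179.9, -0.1, -90.0]
force: [-0.4, -0.3, -2.6]
opening: 0.0213
gripper_force: 30.0
```

Request:
{"fn": "carry_out", "kwargs": {"deltas": [[[0, 0, 0.2, 0, -1], [0, 0, 0.35, 0, -1], [0, 0, 0.35, 0, -1], [0, 0, 0.35, 0, -1], [0, 0, 0.35, 0, -1]]]}}

```text
clock: 49.25
tool_pos: [0.5441, 0.3036, 0.0437]
orientation: [-179.9, 0.1, -89.9]
force: [0.7, -0.1, -0.6]
opening: 0.0211
gripper_force: 30.0
```

Request:
{"fn": "carry_out", "kwargs": {"deltas": [[[0, 0, 0.02, 0, -1], [0, 0, 0.03, 0, -1], [0, 0, 0.04, 0, -1], [0, 0, 0.05, 0, -1], [0, 0, 0.05, 0, -1]]]}}

```text
clock: 49.75
tool_pos: [0.5437, 0.3028, 0.0323]
orientation: [-180.0, 0.0, -90.0]
force: [-0.4, 0.6, 3.2]
opening: 0.0212
gripper_force: 30.0
```

Request:
{"fn": "carry_out", "kwargs": {"deltas": [[[0, 0, 0.01, 0, -1], [0, 0, 0.015, 0, -1], [0, 0, 0.02, 0, -1], [0, 0, 0.02, 0, -1], [0, 0, 0.02, 0, -1]]]}}

```text
clock: 50.25
tool_pos: [0.5452, 0.3046, 0.0301]
orientation: [-179.8, 0.2, -89.9]
force: [-2.4, 3.7, 10.8]
opening: 0.0214
gripper_force: 30.0
```

Request:
{"fn": "carry_out", "kwargs": {"deltas": [[[0, 0, 0, 0, -0.4], [0, 0, 0, 0, -0.2], [0, 0, 0, 0, -0.2], [0, 0, -0.2, 0, -0.2], [0, 0, -0.4, 0, -0.2]]]}}

```text
clock: 50.75
tool_pos: [0.5425, 0.3013, 0.107]
orientation: [179.8, -0.2, -90.0]
force: [1.4, 0.7, 1.1]
opening: 0.0353
gripper_force: 0.0
```

Request:
{"fn": "carry_out", "kwargs": {"deltas": [[[0, 0, -0.25, 0, 0], [0.98, 0, -0.25, 0, 0], [0.98, 0, -0.25, 0, 0], [0.98, 0, -0.25, 0, 0], [0.98, 0, -0.25, 0, 0]]]}}

```text
clock: 51.25
tool_pos: [0.5427, 0.1043, 0.1576]
orientation: [180.0, -0.0, -90.0]
force: [1.1, -1.1, -0.3]
opening: 0.044
gripper_force: 0.0
```

Run:
```python
from fit import *
o=ctrl.get_obs(); print(o['clock'],o['tool_pos'])
ps=[snap('top'),snap('scene')]
measure(ps,'lid','lid_1',[.467,.378],.005,False)
measure(ps,'lid','lid_2',[.543,.303],.005,False)
p=ps[1]
a=cv2.resize(p['color'][130:200,285:365,::-1],None,fx=8,fy=8,interpolation=cv2.INTER_CUBIC)
cv2.imwrite('pics/s10c.png',a)
```

```text
51.25 [0.5427455  0.10434374 0.15764099]
lid_1 [0.4689 0.3798] err 1.749 each [[np.float64(0.4689), np.float64(0.3798)]]
lid_2 [0.5428 0.3068] err 0.17 each [[np.float64(0.5428), np.float64(0.3068)]]
```

View pics/s10c.png

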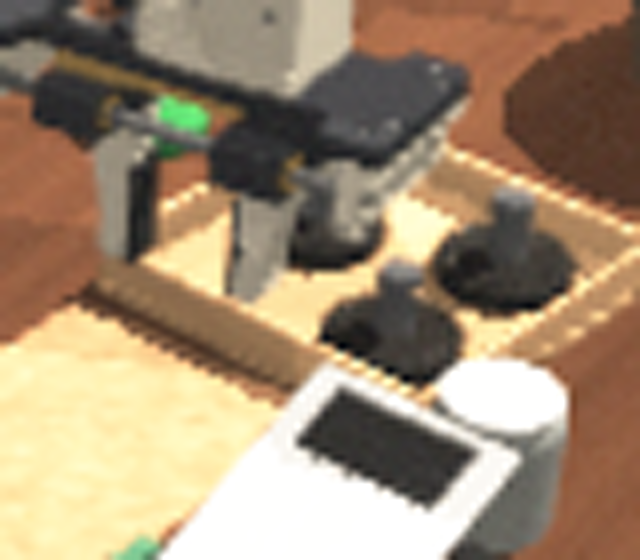

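Lid_2 now lies flat in the near-right quarter at (395,330). Next I'll move lid_1 back into its own quarter.

Request:
{"fn": "carry_out", "kwargs": {"deltas": [[[-0.678, 0.187, 0, 0, 0.3], [-0.678, 0.187, 0, 0, 0.3], [-0.678, 0.187, 0, 0, 0.3], [-0.678, 0.187, 0, 0, 0.3], [-0.678, 0.187, 0, 0, 0.3]]]}}

```text
clock: 52.05
tool_pos: [0.5053, 0.2442, 0.1573]
orientation: [180.0, -0.0, -89.8]
force: [-0.4, -0.1, 0.9]
opening: 0.0568
gripper_force: 0.0
```

Request:
{"fn": "carry_out", "kwargs": {"deltas": [[[-0.678, 0.187, 0, 0, 0.3], [-0.678, 0.187, 0, 0, 0.3], [-0.678, 0.187, 0, 0, 0.3], [-0.678, 0.187, 0, 0, 0.3], [-0.678, 0.187, 0, 0, 0.3]]]}}

```text
clock: 52.55
tool_pos: [0.4682, 0.378, 0.1572]
orientation: [180.0, -0.1, -89.9]
force: [-0.1, 0.5, -1.0]
opening: 0.057
gripper_force: 0.0
```

Request:
{"fn": "carry_out", "kwargs": {"deltas": [[[0, 0, 0.4, 0, 0.3], [0, 0, 0.4, 0, 0.3], [0, 0, 0.4, 0, 0.3], [0, 0, 0.4, 0, 0.3], [0, 0, 0.4, 0, 0.3]]]}}

```text
clock: 53.05
tool_pos: [0.4698, 0.3781, 0.0799]
orientation: [-179.9, 0.1, -90.0]
force: [-0.0, 0.4, 0.6]
opening: 0.0571
gripper_force: 0.0
```

Run:
```python
from fit import *
o=ctrl.get_obs(); print(o['clock'],o['tool_pos'])
p=snap('scene'); print(np.round(pix(p,[*o['tool_pos'][:2],.053]),1))
for d in ctrl.spot_point(p,'lid_1'): print(np.round(world(p,d['centre'],.005),3),np.round(d['centre'],1),d['p'])
measure([p],'lid','lid_1',[.467,.378],.005,False)
a=cv2.resize(p['color'][130:200,285:365,::-1],None,fx=8,fy=8,interpolation=cv2.INTER_CUBIC)
cv2.imwrite('pics/s11c.png',a)
```

```text
53.05 [0.46984783 0.37812562 0.07985189]
[326.6 149. ]
[ 0.324 -0.553  0.005] [112.4 291.5] 0.7
[0.347 0.41  0.005] [304.3 147.3] 0.65
[0.471 0.38  0.005] [326.1 158.8] 0.6
[ 0.394 -0.113  0.005] [236.3 214.7] 0.58
[0.547 0.307 0.005] [334.3 172.8] 0.57
lid_1 [0.467 0.378] err nan each []fit.py:30: RuntimeWarning: invalid value encountered in scalar divide
  q,f=fit(pm,model,q0,z,yaw); print(name,np.round(q,4),'err',round(f/len(pm),3),'each',[list(o) for o in out]); return q
```

View pics/s11c.png

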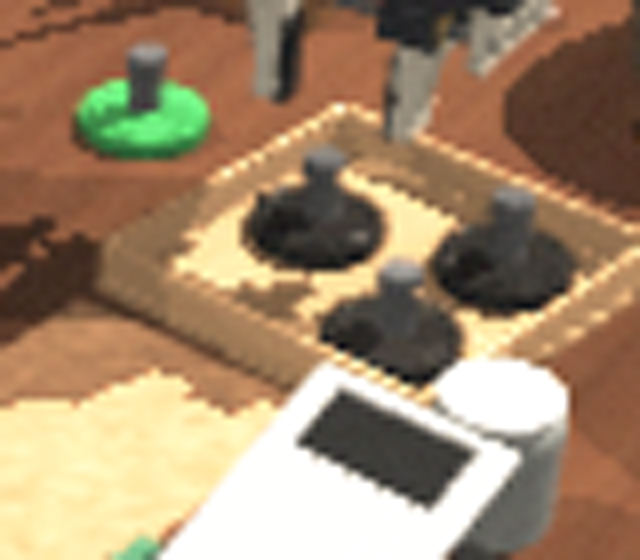

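Lid_1's knob is at (325,155), under the TCP. I'll grip it, lift slightly, shift it 30 mm left and release.

Request:
{"fn": "carry_out", "kwargs": {"deltas": [[[0, 0, 0.15, 0, 0.1], [0, 0, 0.265, 0, 0.1], [0, 0, 0.265, 0, 0.1], [0, 0, 0.265, 0, -1], [0, 0, 0.265, 0, -1]]]}}

```text
clock: 53.7
tool_pos: [0.4693, 0.3786, 0.0264]
orientation: [-179.9, 0.1, -90.0]
force: [0.3, -0.3, -0.5]
opening: 0.0376
gripper_force: 0.0
```

Request:
{"fn": "carry_out", "kwargs": {"deltas": [[[0, 0, 0, 0, -1], [0, 0, 0, 0, -1], [0, 0, 0, 0, -1], [0, 0, 0, 0, -1], [0, 0, -0.04, 0, -1]]]}}

```text
clock: 54.2
tool_pos: [0.4681, 0.3771, 0.0324]
orientation: [179.9, -0.1, -90.0]
force: [-0.2, -0.1, -3.0]
opening: 0.0212
gripper_force: 30.0
```

Request:
{"fn": "carry_out", "kwargs": {"deltas": [[[-0.08, 0, 0, 0, -1], [-0.15, 0, 0, 0, -1], [-0.15, 0, 0, 0, -1], [-0.15, 0, 0.03, 0, -1], [-0.15, 0, 0.03, 0, -1]]]}}

```text
clock: 54.7
tool_pos: [0.4683, 0.4076, 0.0259]
orientation: [180.0, -0.0, -90.0]
force: [-0.6, -0.8, -3.4]
opening: 0.0215
gripper_force: 30.0
```

Request:
{"fn": "carry_out", "kwargs": {"deltas": [[[0, 0, 0, 0, -0.2], [0, 0, 0, 0, -0.2], [0, 0, 0, 0, -0.2], [0, 0, -0.2, 0, -0.2], [0, 0, -0.45, 0, -0.2]]]}}

```text
clock: 55.2
tool_pos: [0.4676, 0.406, 0.1156]
orientation: [179.8, -0.3, -90.0]
force: [0.8, 0.6, 0.1]
opening: 0.035
gripper_force: 0.0
```

Request:
{"fn": "carry_out", "kwargs": {"deltas": [[[0, 0, -0.25, 0, 0.3], [0.9, 0.12, -0.25, 0, 0.3], [0.9, 0.12, -0.25, 0, 0.3], [0.9, 0.12, -0.25, 0, 0.3], [0.9, 0.12, -0.25, 0, 0.3]]]}}

```text
clock: 55.7
tool_pos: [0.4435, 0.2247, 0.1672]
orientation: [-180.0, 0.0, -90.0]
force: [-0.2, 0.9, 0.8]
opening: 0.0567
gripper_force: 0.0
```

Run:
```python
from fit import *
o=ctrl.get_obs(); print(o['clock'],o['tool_pos'])
ps=[snap('top'),snap('scene')]
for p in ps:
  for d in ctrl.spot_point(p,'lid_1'): print(np.round(world(p,d['centre'],.005),3),round(float(d['p']),2))
measure(ps,'lid','lid_1',[.402,-.102],.003,False)
```

```text
55.7 [0.44352621 0.22465337 0.16722316]
[ 0.317 -0.565  0.005] 0.77
[ 0.408 -0.099  0.005] 0.5
[0.319 0.423 0.005] 0.38
[0.647 0.117 0.005] 0.31
[ 0.326 -0.558  0.005] 0.85
[0.462 0.403 0.005] 0.59
[0.535 0.297 0.005] 0.53
[ 0.401 -0.103  0.005] 0.53
[0.336 0.422 0.005] 0.53
lid_1 [ 0.4035 -0.1035] err 0.17 each [[np.float64(0.4007), np.float64(-0.1012)], [np.float64(0.4068), np.float64(-0.1056)]]
```

Request:
{"fn": "carry_out", "kwargs": {"deltas": [[[0.828, 0.1, 0, 0, 0.3], [0.828, 0.1, 0, 0, 0.3], [0.828, 0.1, 0, 0, 0.3], [0.828, 0.1, 0, 0, 0.3], [0.828, 0.1, 0, 0, 0.3]]]}}

```text
clock: 56.5
tool_pos: [0.4245, 0.0609, 0.1668]
orientation: [180.0, -0.0, -90.1]
force: [0.6, 1.1, 0.6]
opening: 0.0568
gripper_force: 0.0
```

Request:
{"fn": "carry_out", "kwargs": {"deltas": [[[0.828, 0.1, 0, 0, 0.3], [0.828, 0.1, 0, 0, 0.3], [0.828, 0.1, 0, 0, 0.3], [0.828, 0.1, 0, 0, 0.3], [0.828, 0.1, 0, 0, 0.3]]]}}

```text
clock: 57.0
tool_pos: [0.4052, -0.1045, 0.1666]
orientation: [180.0, -0.0, -90.1]
force: [0.7, 0.3, 0.1]
opening: 0.0566
gripper_force: 0.0
```

Request:
{"fn": "carry_out", "kwargs": {"deltas": [[[0, 0, 0.3, 0, 0.3], [0, 0, 0.3, 0, 0.3], [0, 0, 0.3, 0, 0.3], [0, 0, 0.3, 0, 0.3], [0, 0, 0.3, 0, 0.3]]]}}

```text
clock: 57.5
tool_pos: [0.4061, -0.1029, 0.1081]
orientation: [-179.9, 0.0, -89.9]
force: [-0.1, 0.0, 0.6]
opening: 0.0569
gripper_force: 0.0
```

Run:
```python
from fit import *
o=ctrl.get_obs(); print(o['clock'],o['tool_pos'],o['orientation'])
ps=[snap('scene')]
measure(ps,'lid','lid_1',[.402,-.103],.003,False)
```

```text
57.5 [ 0.40607452 -0.10290289  0.10814587] [-1.79878574e+02  4.03748001e-03 -8.99081309e+01]
lid_1 [ 0.4031 -0.1035] err 0.298 each [[np.float64(0.4031), np.float64(-0.1035)]]
```

Request:
{"fn": "carry_out", "kwargs": {"deltas": [[[0, 0.01, 0.43, 0, 0.3], [0, 0.01, 0.43, 0, 0.3], [0, 0.01, 0.43, 0, 0.3], [0, 0.01, 0.43, 0, -1], [0, 0.01, 0.43, 0, -1]]]}}

```text
clock: 58.1
tool_pos: [0.4044, -0.1033, 0.0226]
orientation: [-179.8, 0.0, -90.0]
force: [1.0, -0.5, 0.0]
opening: 0.0462
gripper_force: 0.0
```

Request:
{"fn": "carry_out", "kwargs": {"deltas": [[[0, 0, 0, 0, -1], [0, 0, 0, 0, -1], [0, 0, 0, 0, -1], [0, 0, 0, 0, -1], [0, 0, 0, 0, -1]]]}}

```text
clock: 58.6
tool_pos: [0.4033, -0.1034, 0.0216]
orientation: [-179.9, 0.0, -90.0]
force: [-1.0, 1.4, 9.3]
opening: 0.021
gripper_force: 30.0
```

Request:
{"fn": "carry_out", "kwargs": {"deltas": [[[0, 0, -0.1, 0, -1], [0, 0, -0.6, 0, -1], [0, 0, -0.6, 0, -1], [0, 0, -0.6, 0, -1], [0, 0, -0.6, 0, -1]]]}}

```text
clock: 59.1
tool_pos: [0.4029, -0.1033, 0.1417]
orientation: [-179.8, 0.1, -90.0]
force: [-1.1, -0.3, -4.9]
opening: 0.0216
gripper_force: 30.0
```

Request:
{"fn": "carry_out", "kwargs": {"deltas": [[[-0.112, -0.505, 0, 0, -1], [-0.112, -0.505, 0, 0, -1], [-0.112, -0.505, 0, 0, -1], [-0.112, -0.505, 0, 0, -1], [-0.112, -0.505, 0, 0, -1]]]}}

```text
clock: 59.6
tool_pos: [0.5017, -0.0814, 0.1389]
orientation: [179.8, -0.0, -90.0]
force: [-0.6, -0.2, -3.8]
opening: 0.0213
gripper_force: 30.0
```

Request:
{"fn": "carry_out", "kwargs": {"deltas": [[[-0.112, -0.505, 0, 0, -1], [-0.112, -0.505, 0, 0, -1], [-0.112, -0.505, 0, 0, -1], [-0.112, -0.505, 0, 0, -1], [-0.112, -0.505, 0, 0, -1]]]}}

```text
clock: 60.1
tool_pos: [0.6028, -0.0591, 0.1402]
orientation: [179.9, -0.0, -90.0]
force: [-0.0, -0.7, -3.4]
opening: 0.0211
gripper_force: 30.0
```

Request:
{"fn": "carry_out", "kwargs": {"deltas": [[[0, 0, 0.35, 0, -1], [0, 0, 0.35, 0, -1], [0, 0, 0.35, 0, -1], [0, 0, 0.35, 0, -1], [0, 0, 0.35, 0, -1]]]}}

```text
clock: 60.6
tool_pos: [0.6056, -0.0587, 0.0729]
orientation: [-179.8, 0.0, -90.0]
force: [0.6, 0.7, -2.3]
opening: 0.0211
gripper_force: 30.0
```

Request:
{"fn": "carry_out", "kwargs": {"deltas": [[[0, -0.005, 0.08, 0, -1], [0, -0.005, 0.14, 0, -1], [0, -0.005, 0.155, 0, -1], [0, -0.005, 0.155, 0, -1], [0, -0.005, 0.155, 0, -1]]]}}

```text
clock: 61.1
tool_pos: [0.606, -0.0586, 0.0413]
orientation: [-179.9, -0.0, -90.0]
force: [-2.7, 1.5, 5.2]
opening: 0.0212
gripper_force: 30.0
```

Request:
{"fn": "carry_out", "kwargs": {"deltas": [[[0, 0, 0, 0, 0], [0, 0, 0, 0, 0], [0, 0, 0, 0, 0], [0, 0, -0.63, 0, 0], [0, 0, -0.63, 0, 0]]]}}

```text
clock: 61.6
tool_pos: [0.6046, -0.059, 0.1394]
orientation: [179.8, -0.1, -90.0]
force: [1.8, 0.8, -0.1]
opening: 0.0434
gripper_force: 0.0
```

Run:
```python
from fit import *
o=ctrl.get_obs(); print(o['tool_pos'],o['orientation'],o['opening'])
ps=[snap('top'),snap('scene')]
q=measure(ps,'lid','lid_1',[.607,-.058],.02,False)
a=-.13; d=q-[.6165,.0162]; print('press frame',d@[np.cos(a),np.sin(a)],d@[-np.sin(a),np.cos(a)])
```

```text
[ 0.60459635 -0.0590384   0.13944934] [ 1.79765997e+02 -5.91237460e-02 -8.99876698e+01] 0.043401350651607946
lid_1 [ 0.606  -0.0586] err 0.208 each [[np.float64(0.606), np.float64(-0.0586)]]
press frame -0.00070721480510162 -0.07556673617598647
```

Request:
{"fn": "carry_out", "kwargs": {"deltas": [[[-0.1, 0, -0.1, 0, -1], [-0.86, -0.126, -0.1, 0, -1], [-0.86, -0.126, -0.1, 0, -1], [-0.86, -0.126, -0.1, 0, -1], [-0.86, -0.126, -0.1, 0, -1]]]}}

```text
clock: 62.3
tool_pos: [0.631, 0.1179, 0.158]
orientation: [179.9, -0.0, -89.8]
force: [-1.1, -1.4, 0.0]
opening: 0.0094
gripper_force: 0.0
```

Request:
{"fn": "carry_out", "kwargs": {"deltas": [[[0, 0, 0.18, 0, -1], [0, 0, 0.18, 0, -1], [0, 0, 0.18, 0, -1], [0, 0, 0.18, 0, -1], [0, 0, 0.18, 0, -1]]]}}

```text
clock: 62.8
tool_pos: [0.6315, 0.113, 0.1251]
orientation: [-179.9, 0.0, -90.0]
force: [-0.0, 0.1, 1.0]
opening: 0.0006
gripper_force: 0.0
```

Request:
{"fn": "carry_out", "kwargs": {"deltas": [[[0, 0, 0.12, 0, -1], [-0.02, 0, 0.17, 0, -1], [-0.035, 0, 0.22, 0, -1], [-0.05, 0, 0.28, 0, -1], [-0.055, 0, 0.32, 0, -1]]]}}

```text
clock: 63.3
tool_pos: [0.6327, 0.1241, 0.0611]
orientation: [-179.8, -0.0, -89.9]
force: [3.1, -6.1, 10.2]
opening: 0.0004
gripper_force: 5.3
```

Request:
{"fn": "carry_out", "kwargs": {"deltas": [[[0, 0, 0.02, 0, -1], [0, 0, 0.03, 0, -1], [0, 0, 0.04, 0, -1], [0, 0, 0.04, 0, -1], [0, 0, 0.04, 0, -1]]]}}

```text
clock: 63.8
tool_pos: [0.6329, 0.1243, 0.0562]
orientation: [-179.7, 0.0, -89.9]
force: [-5.1, -3.6, 25.2]
opening: 0.0001
gripper_force: 12.3
```

Request:
{"fn": "carry_out", "kwargs": {"deltas": [[[0, 0, 0, 0, -1], [0, 0, 0, 0, -1], [0, 0, 0, 0, -1], [0, 0, 0, 0, -1], [0, 0, 0, 0, -1]]]}}

```text
clock: 64.3
tool_pos: [0.6329, 0.1244, 0.0561]
orientation: [-179.7, 0.0, -89.9]
force: [-5.3, -3.7, 24.4]
opening: 0.0005
gripper_force: 12.3
```

Request:
{"fn": "carry_out", "kwargs": {"deltas": [[[0, 0, 0, 0, -1], [0, 0, 0, 0, -1], [0, 0, 0, 0, -1], [0, 0, 0, 0, -1], [0, 0, 0, 0, -1]]]}}

```text
clock: 64.8
tool_pos: [0.6329, 0.1243, 0.0561]
orientation: [-179.7, 0.0, -89.9]
force: [-4.3, -3.6, 24.8]
opening: 0.0003
gripper_force: 12.3
```

Request:
{"fn": "carry_out", "kwargs": {"deltas": [[[0, 0, 0, 0, -1], [0, 0, 0, 0, -1], [0, 0, 0, 0, -1], [0, 0, 0, 0, -1], [0, 0, 0, 0, -1]]]}}

```text
clock: 65.3
tool_pos: [0.6329, 0.1244, 0.0561]
orientation: [-179.7, 0.0, -89.9]
force: [-4.1, -4.1, 24.3]
opening: 0.0001
gripper_force: 12.3
```

Request:
{"fn": "carry_out", "kwargs": {"deltas": [[[0, 0, 0, 0, -1], [0, 0, 0, 0, -1], [0, 0, 0, 0, -1], [0, 0, 0, 0, -1], [0, 0, 0, 0, -1]]]}}

```text
clock: 65.8
tool_pos: [0.6329, 0.1243, 0.0561]
orientation: [-179.7, 0.0, -89.9]
force: [-5.1, -3.6, 23.8]
opening: 0.0002
gripper_force: 12.3
```

Run:
```python
from fit import *
ps=[snap('top'),snap('scene')]
q=measure(ps,'lid','lid_1',[.603,-.068],.02,False)
a=-.13; d=q-[.6165,.0162]; print('press frame',d@[np.cos(a),np.sin(a)],d@[-np.sin(a),np.cos(a)])
```

```text
lid_1 [ 0.6025 -0.0679] err 0.18 each [[np.float64(0.6025), np.float64(-0.0679)]]
press frame -0.002949781067203969 -0.08523254415835513
```

Request:
{"fn": "carry_out", "kwargs": {"deltas": [[[0.01, 0, -0.08, 0, -1], [0.035, 0, -0.15, 0, -1], [0.05, 0, -0.22, 0, -1], [0.055, 0, -0.28, 0, -1], [0.055, 0, -0.53, 0, -1]]]}}

```text
clock: 66.5
tool_pos: [0.6273, 0.1123, 0.1533]
orientation: [179.4, -0.2, -90.1]
force: [1.1, -0.6, -0.9]
opening: 0.0005
gripper_force: 0.0
```

Request:
{"fn": "carry_out", "kwargs": {"deltas": [[[0, 0, -0.1, 0, 0.1], [0.915, 0.135, -0.1, 0, 0.1], [0.915, 0.135, -0.1, 0, 0.1], [0.915, 0.135, -0.1, 0, 0.1], [0.915, 0.135, -0.1, 0, 0.1]]]}}

```text
clock: 67.0
tool_pos: [0.6027, -0.0718, 0.1777]
orientation: [179.9, 0.0, -90.0]
force: [2.0, -0.1, -0.2]
opening: 0.0348
gripper_force: 0.0
```

Request:
{"fn": "carry_out", "kwargs": {"deltas": [[[0, 0, 0.4, 0, 0.1], [0, 0, 0.4, 0, 0.1], [0, 0, 0.4, 0, 0.1], [0, 0, 0.4, 0, 0.1], [0, 0, 0.4, 0, 0.1]]]}}

```text
clock: 67.5
tool_pos: [0.6053, -0.0692, 0.0997]
orientation: [-179.9, 0.0, -89.9]
force: [0.9, -0.0, -0.0]
opening: 0.0481
gripper_force: 0.0
```

Run:
```python
from fit import *
o=ctrl.get_obs(); print(o['clock'],o['tool_pos'])
ps=[snap('scene')]
q=measure(ps,'lid','lid_1',[.604,-.068],.02,False)
```

```text
67.5 [ 0.60533321 -0.06923766  0.09970679]
lid_1 [ 0.6043 -0.071 ] err 0.276 each [[np.float64(0.6043), np.float64(-0.071)]]
```

Now I'll pick it up and carry it to the last quarter, stopping above it to check first.

Request:
{"fn": "carry_out", "kwargs": {"deltas": [[[0, 0, 0.298, 0, 0.1], [0, 0, 0.298, 0, 0.1], [0, 0, 0.298, 0, 0.1], [0, 0, 0.298, 0, 0.1], [0, 0, 0.298, 0, 0.1]]]}}

```text
clock: 68.1
tool_pos: [0.6053, -0.0696, 0.0401]
orientation: [-179.8, 0.0, -90.0]
force: [-0.3, 0.5, -0.2]
opening: 0.0483
gripper_force: 0.0
```

Request:
{"fn": "carry_out", "kwargs": {"deltas": [[[0, 0, 0, 0, -1], [0, 0, 0, 0, -1], [0, 0, 0, 0, -1], [0, 0, 0, 0, -1], [0, 0, 0, 0, -1]]]}}

```text
clock: 68.6
tool_pos: [0.604, -0.0697, 0.0384]
orientation: [-180.0, -0.0, -90.0]
force: [-0.3, 0.6, 2.5]
opening: 0.0212
gripper_force: 30.0
```

Request:
{"fn": "carry_out", "kwargs": {"deltas": [[[0, 0, -0.1, 0, -1], [0, 0, -0.65, 0, -1], [0, 0, -0.65, 0, -1], [0, 0, -0.65, 0, -1], [0, 0, -0.65, 0, -1]]]}}

```text
clock: 69.1
tool_pos: [0.6048, -0.0695, 0.1701]
orientation: [-179.8, 0.1, -90.0]
force: [0.5, 0.1, -3.2]
opening: 0.0213
gripper_force: 30.0
```

Request:
{"fn": "carry_out", "kwargs": {"deltas": [[[-0.96, 0.378, 0, 0, -1], [-0.96, 0.378, 0, 0, -1], [-0.96, 0.378, 0, 0, -1], [-0.96, 0.378, 0, 0, -1], [-0.96, 0.378, 0, 0, -1]]]}}

```text
clock: 69.6
tool_pos: [0.5253, 0.1257, 0.1657]
orientation: [179.8, -0.0, -89.8]
force: [0.2, 0.6, -2.5]
opening: 0.0216
gripper_force: 30.0
```

Request:
{"fn": "carry_out", "kwargs": {"deltas": [[[-0.96, 0.378, 0, 0, -1], [-0.96, 0.378, 0, 0, -1], [-0.96, 0.378, 0, 0, -1], [-0.96, 0.378, 0, 0, -1], [-0.96, 0.378, 0, 0, -1]]]}}

```text
clock: 70.1
tool_pos: [0.4504, 0.3176, 0.1658]
orientation: [179.9, -0.1, -89.8]
force: [1.0, -0.5, -2.2]
opening: 0.0215
gripper_force: 30.0
```

Run:
```python
from fit import *
o=ctrl.get_obs(); print(o['clock'],o['tool_pos'],o['opening'])
p=snap('scene')
for d in ctrl.spot_point(p,'lid_1'): print(np.round(world(p,d['centre'],.005),3),round(float(d['p']),2))
a=cv2.resize(p['color'][110:210,270:390,::-1],None,fx=6,fy=6,interpolation=cv2.INTER_CUBIC)
cv2.imwrite('pics/s12c.png',a)
```

```text
70.1 [0.45035651 0.31755655 0.16577755] 0.021508690801213884
[0.309 0.578 0.005] 0.62
[ 0.328 -0.547  0.005] 0.59
[0.55  0.297 0.005] 0.57
[0.484 0.387 0.005] 0.45
```

View pics/s12c.png

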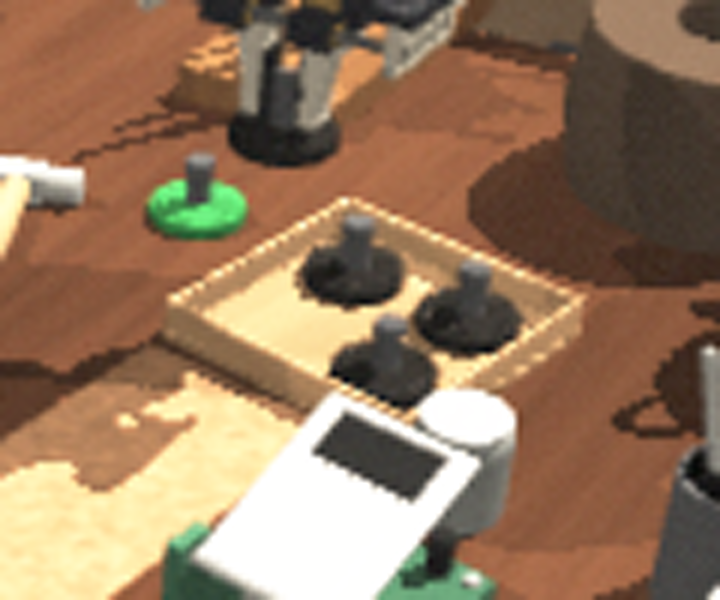

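All three lids lie flat, and the near-left quarter is empty. I'll place lid_3 there.

Request:
{"fn": "carry_out", "kwargs": {"deltas": [[[0, 0, 0.4, 0, -1], [0, 0, 0.4, 0, -1], [0, 0, 0.4, 0, -1], [0, 0, 0.6, 0, -1], [0, 0, 0.6, 0, -1]]]}}

```text
clock: 70.7
tool_pos: [0.4513, 0.3111, 0.0452]
orientation: [179.7, -0.3, -90.1]
force: [-1.2, -1.6, -4.0]
opening: 0.0214
gripper_force: 30.0
```

Request:
{"fn": "carry_out", "kwargs": {"deltas": [[[0, 0, 0.08, 0, -1], [0, 0, 0.105, 0, -1], [0, 0, 0.105, 0, -1], [0, 0, 0.105, 0, -1], [0, 0, 0.105, 0, -1]]]}}

```text
clock: 71.2
tool_pos: [0.4531, 0.3147, 0.0284]
orientation: [-179.9, 0.1, -90.0]
force: [0.3, 0.4, -3.7]
opening: 0.0216
gripper_force: 30.0
```

Request:
{"fn": "carry_out", "kwargs": {"deltas": [[[0, 0, 0, 0, -0.2], [0, 0, 0, 0, -0.2], [0, 0, 0, 0, -0.2], [0, 0, -0.2, 0, -0.2], [0, 0, -0.45, 0, -0.2]]]}}

```text
clock: 71.7
tool_pos: [0.4515, 0.3129, 0.1162]
orientation: [179.8, -0.3, -90.0]
force: [1.5, 1.8, 0.6]
opening: 0.0351
gripper_force: 0.0
```

Request:
{"fn": "carry_out", "kwargs": {"deltas": [[[0, 0, -0.25, 0, 0.1], [0, 0, -0.25, 0, 0.1], [1, 0, -0.25, 0, 0.1], [1, 0, -0.25, 0, 0.1], [1, 0, -0.25, 0, 0.1]]]}}

```text
clock: 72.2
tool_pos: [0.4522, 0.1629, 0.1674]
orientation: [-180.0, 0.0, -89.9]
force: [0.9, 0.2, 0.1]
opening: 0.0483
gripper_force: 0.0
```

Request:
{"fn": "carry_out", "kwargs": {"deltas": [[[1, 0, 0, 0, 0.1], [1, 0, 0, 0, 0.1], [1, 0, 0, 0, 0.1], [1, 0, 0, 0, 0.1], [1, 0, 0, 0, 0.1]]]}}

```text
clock: 72.7
tool_pos: [0.4517, -0.0404, 0.1673]
orientation: [180.0, -0.0, -90.3]
force: [0.1, 0.5, 0.7]
opening: 0.0482
gripper_force: 0.0
```

Request:
{"fn": "carry_out", "kwargs": {"deltas": [[[1, 0, 0, 0, 0.1], [1, 0, 0, 0, 0.1], [1, 0, 0, 0, 0.1], [1, 0, 0, 0, 0.1], [1, 0, 0, 0, 0.1]]]}}

```text
clock: 73.2
tool_pos: [0.4523, -0.2402, 0.1669]
orientation: [180.0, -0.0, -90.3]
force: [-0.6, 0.2, -0.5]
opening: 0.0486
gripper_force: 0.0
```

Run:
```python
from fit import *
o=ctrl.get_obs(); print(o['clock'],o['tool_pos'],o['opening'])
ps=[snap('top'),snap('scene')]
for q in([.468,.408],[.453,.318],[.543,.304],[.558,.397]): measure(ps,'lid','lid_1',q,.005,False)
a=cv2.resize(ps[1]['color'][120:340,90:400,::-1],(775,550),interpolation=cv2.INTER_CUBIC)
cv2.imwrite('pics/s13c.png',a)
```

```text
73.2 [ 0.45229447 -0.24021952  0.16691428] 0.04856552377875926
lid_1 [0.4678 0.4089] err 0.191 each [[np.float64(0.468), np.float64(0.4112)], [np.float64(0.4692), np.float64(0.4045)]]
lid_1 [0.4518 0.3166] err 0.214 each [[np.float64(0.4513), np.float64(0.317)], [np.float64(0.4538), np.float64(0.3152)]]
lid_1 [0.5428 0.3049] err 0.166 each [[np.float64(0.5424), np.float64(0.3048)], [np.float64(0.5431), np.float64(0.3069)]]
lid_1 [0.558 0.397] err nan each []fit.py:30: RuntimeWarning: invalid value encountered in scalar divide
  q,f=fit(pm,model,q0,z,yaw); print(name,np.round(q,4),'err',round(f/len(pm),3),'each',[list(o) for o in out]); return q
```

View pics/s13c.png

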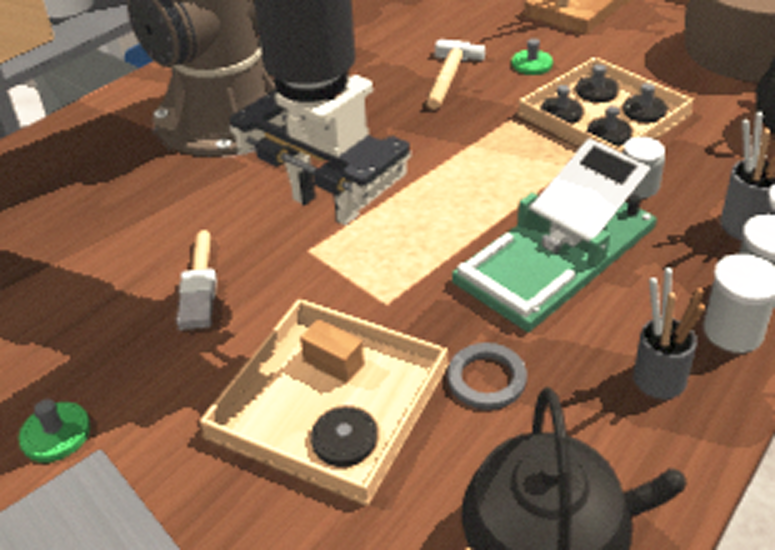

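All four lids lie flat in the left tray, around (605,105). The block and the reject lid are in the right tray, the plate is up and the bystanders haven't moved. Handing in.

```bash
python3 -c "
from h import *
print(ctrl.close_job())"
```

```text
the job is handed in; nothing more can be done
None
```

I handed the job in at about 73 s: the block is in the reject tray, and all three lids were pressed in left-to-right order and lie flat, knob up, beside the finished lid. Lid_1 was knocked aside in the tray along the way and lid_2 came down leaning on it, so I re-placed both; the hand-in gave no verdict.

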